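# Rebuild a wax filter stack and hold its retaining ring spread over the groove

### The arm

A 7-joint arm with a two-finger parallel gripper is mounted at the origin on the work surface. World frame = base frame: x ahead of the robot, y to its left, z up, the work surface at z = 0. Lengths are in m, angles in rad, forces in N, time in s.
With the tool pointing down it reaches from about 0.425 to 0.925 m from the base axis. Payload 6.8 kg.
Tool frame: the origin (TCP) lies midway between the tips of the shut fingers; the grasp point (between the pads) lies 19 mm behind it; z points along the fingers, y is the direction in which the jaws open and shut (so a half turn about z gives the same grasp; the last joint's range is limited). The gripper opens to 85 mm and grips with 20 to 120 N. Pads are 22 mm wide; open, the fingers measure 114 mm over their backs; the gripper's body (76 mm by 85 mm) begins 54 mm behind the grasp point. The pads swing forward as they close: fully open they stand 13 mm farther back than shut.
Start: joints at [1.069, 0.477, 0.022, 1.555, -0.011, 1.109, -0.083], TCP at [0.259, -0.623, 0.192] pointing down, gripper open.
Joint ranges: [-2.96, 2.96], [-0.34, 2.1], [-1.41, 1.46], [0.24, 2.44], [-1.37, 4.51], [0.17, 1.92], [-2.96, 2.96]. Speed limits (rad/s): [2.39, 2.39, 3.14, 3.14, 3.14, 3.14, 3.14].

### API

Orientations are given as a unit quaternion [w, x, y, z].
In Python, from station import * gives the robot as it stands. The module is installed in compiled form; this text tells all that it offers.
- The arm moves only by the tool jog_arm, never from a script. Its arguments are lists of equal length, an entry for each row: "dp": the shift along the tool's x, y, z in units of 25 mm (1.0 is 25 mm), a list of three; "angular": the turn, a rotation vector about the tool's x, y, z in units of 5 degrees (1.0 is 5 degrees), a list of three; "claw": the finger opening in mm, from 0 to 85.4. A call has exactly 5 rows; each row is the pose to reach, as a shift and turn from the pose commanded when the call began, along the tool's axes at that moment; what a row does not reach only later rows make up. A row lasts 1/10 s, in which the tool goes at most 50 mm and 8.59 degrees, less where a joint would pass 70% of its speed; a pose out of reach is approached as far as the arm can. A call with a gripper value outside its range is refused whole. The fingers move at their own pace and stop on an object; "grip_force" is the grip in N (left out, the last holds). Time passes only in rows, so rows that repeat a pose let the fingers close, or fill a call up. It gives the time, the measured TCP pose, the force and the opening at its end, in the units of the state.
- get_obs(): the state, without advancing time (a new reading comes with each control period).
- read_camera(name): name is "scene" or "side" or "wrist"; returns a dict with "pixels" (420x560x3 uint8, blue, green, red), "camera_matrix" (3x3 intrinsics, pixels), "rvec" (rotation vector, rad) and "tvec" (3), from world to camera coordinates, as OpenCV has them. Camera axes: x right, y down, z forward; pixel columns grow to the right and rows downward; lengths in m; the calibration is good to about 2 mm. A picture is of the moment at which its call begins. There is no depth.
- hand_in(): hands the job in, once; it reports no verdict.
The state is a dict: "t": time; "q": joint angles; "joint_vel": joint speeds; "joint_torque": joint torques, N m; "eef_pos": TCP position; "tool_rot": TCP orientation; "contact_force": force on the tool from outside, world axes, zero at the start; "torque": the same for the moment, N m; "gripper_width": opening from 0.0 (shut) to 1.0 (fully open).
Only numpy, scipy, OpenCV 4.12 (cv2) and the standard library are available. Lean on these libraries where they do the work, as an engineer would, in place of code of your own. Each camera call takes 0.05 s, during which the arm holds its last target.

### The job

Rebuild the wax filter: lay the orange separator flat over the axle stub onto the lower brass plate, then stack the loose brass plate on it. Then take the retaining-ring pliers from their stand, squeeze the handles fully so that the copper ring on their tips is spread, and lower the ring over the axle, without forcing it, until it is level with the black groove, clear of the plate. Finish while still holding the pliers upright and squeezed there; do not let go, and leave the other things on the table where they are.

Things in the scene. Friction and masses are not known exactly. Their poses are not given: they have to be found in the camera images.
- seat (a point): Centre of the top face of the wax filter's fixed lower brass plate (56 mm across), 40 mm above the table, on the axis of the upright axle stub. z is up. The separator (6 mm) and then the loose plate (8 mm) are threaded over the axle onto it; the stack's top is then 54 mm above the table.
- groove (a point): Point on the axle's axis at mid-height of its black groove, 62 mm above the table and 22 mm above seat; the groove is 8 mm high (58 to 66 mm). The ring must end with its mid-plane here; its underside is then 6 mm above the stacked plate.
- separator_mid (a point): Centre (half-way up, in the middle of the hole) of the loose orange separator: a flat ring 60 mm across, 6 mm thick, with a 30 mm hole, 30 g. It lies flat on a fixed wooden puck (44 mm across, 25 mm high) left of the filter, so it can be gripped across its diameter from above. z is its axis.
- plate_mid (a point): Centre (half-way up, in the middle of the hole) of the loose brass filter plate: a flat ring 60 mm across, 8 mm thick, with a 30 mm hole and dark dots, 110 g. It lies flat on another such puck left of the filter; it and the separator may have changed places. z is its axis.
- stand: Wooden stand of the pliers on a white foot, fixed, 110 x 110 mm, right of the filter. Origin: centre of its underside, z up. Two rails (66 mm over all in its y, 50 mm in its x) whose tops are 75 mm above the table, with 5 mm lips, carry the pliers' stop plate; the pliers lift straight up out of it.
- grip (a point): Grip point of the pliers, midway between the two upright blue handles. z up, y from right to left handle (squeeze along y), x across. Handles: 14 mm wide in x, from 36 mm below to 26 mm above this point; over the outsides 60 mm here at rest, 48 mm squeezed, when the outer faces are parallel. The pliers weigh about 0.2 kg.
- ring (a point): Centre, mid-thickness, of the copper retaining ring, which stays on the pliers' tips: at (-17, 0, -118) mm from grip in grip's axes, gap towards +x. 4 mm thick, level. Fully spread it is 28 mm inside, 36 mm outside, so 2 mm clear of the axle all round; at rest it is too narrow to pass the axle.
- left (a joint): Angle of the pliers' left lever, rad; the right one and the ring halves follow it. 0 at rest, 0.1 squeezed to the stop (ring fully spread). A spring opens it: about 5 N at each handle at rest, 10 N at the stop; a grip of 20 to 40 N holds it at the stop. Let go, the ring closes.
- candle_pink: Bystander: pink candle in a glass, 75 mm across, 79 mm tall, wick up to 105 mm. Origin: centre of its underside.
- candle_red: Bystander: red candle, same size. Origin: centre of its underside.
- oil_bottle: Bystander: amber bottle, 52 mm across, 130 mm tall. Origin: centre of its underside.
- tin: Bystander: aluminium tin, 80 mm across, 45 mm tall. Origin: centre of its underside.
- wick_spool: Bystander: wooden spool, 60 mm across, 43 mm tall. Origin: centre of its underside.
- spatula: Bystander: spatula lying flat. Origin: underside, x along its length.
- filter: The whole wax filter, fixed to the table: dark steel flange (110 mm across, 12 mm high), 50 mm pedestal, lower brass plate, and an upright steel axle stub 24 mm in diameter that ends 78 mm above the table, its last 5 mm tapered to 17 mm. Origin: centre of the flange's underside, 40 mm below seat.
- plate: The loose brass plate's underside centre, 4 mm below plate_mid.
- pliers: Dark steel stop plate of the pliers (30 x 58 mm in x, y, 8 mm thick), lying on the stand's rails; the pliers stand upright, handles up. Origin: centre of its underside, 66 mm below grip, same axes.
Things that resemble listed ones, but are neither listed nor needed, are in the scene too. Leave any green or purple look-alike of the pliers alone.

How it is judged:
By the outcome, as a careful person would: the job done as asked, in the order asked, and still so for the second after the job is handed in, while the arm keeps its last pose, push and grip.
It also fails if it takes over 58 s, if anything falls off the work surface, if the arm or the gripper's body presses on something with over 40 N, if the wrist force passes 120 N, or if a joint passes its speed limit or range.

## Working session

There is one attempt and no reset: what is moved stays moved. The work goes in short steps, Python scripts to look and compute and a tool call to move; the robot and the scene stay as the last step left them, time stands still between calls to the robot, and variables do not carry over. Pictures are saved under pics/ and viewed, and the job is handed in when it is done.

Besides the shell and the picture viewer there is one more tool, called as name(argument=value, ...) on one line, values as JSON. jog_arm: Moves the arm, as the interface text tells. Its arguments: {"type":"object","properties":{"dp":{"type":"array","items":{"type":"array","items":{"type":"number"}}},"angular":{"type":"array","items":{"type":"array","items":{"type":"number"}}},"claw":{"type":"array","items":{"type":"number"}},"grip_force":{"type":"number"}},"required":["dp","angular","claw"]}

```bash
mkdir -p pics
cat > h.py <<'E'
from station import *
import numpy as np, cv2
from scipy.spatial.transform import Rotation as R
def cap(n,f):
    c=read_camera(n); cv2.imwrite('pics/%s.png'%f,c['pixels'])
    np.savez('pics/%s.npz'%f,K=c['camera_matrix'],r=c['rvec'],t=c['tvec'],p=c['pixels']); return c
def ld(f):
    d=np.load('pics/%s.npz'%f); return d
def P(d):
    return d['K']@np.c_[cv2.Rodrigues(d['r'])[0],d['t'].reshape(3)]
def proj(d,X):
    return cv2.projectPoints(np.atleast_2d(np.array(X,float)),d['r'],d['t'],d['K'],None)[0].reshape(-1,2)
def onz(d,uv,z):
    Rm=cv2.Rodrigues(d['r'])[0]; C=-Rm.T@d['t'].reshape(3)
    r=Rm.T@np.linalg.inv(d['K'])@np.array([uv[0],uv[1],1.]); return C+r*(z-C[2])/r[2]
def tri(fs,uvs):
    A=[]
    for f,uv in zip(fs,uvs):
        p=P(ld(f)); A+= [uv[0]*p[2]-p[0],uv[1]*p[2]-p[1]]
    v=np.linalg.svd(np.array(A))[2][-1]; return v[:3]/v[3]
def st():
    o=get_obs(); 
    for k in ('t','eef_pos','tool_rot','contact_force','gripper_width'): print(k,np.round(o[k],4))
    return o
def go(p,q=None):
    "delta in move units to reach world p, rot q"
    o=get_obs(); w=o['tool_rot']; r=R.from_quat([w[1],w[2],w[3],w[0]])
    print('dp',np.round(r.inv().apply(np.array(p)-o['eef_pos'])/.025,3))
    if q is not None: print('ang',np.round((r.inv()*q).as_rotvec(degrees=True)/5,3))
E
python3 - <<'E'
from h import *
st(); print(get_obs()['q'])
for n in('scene','side','wrist'):
    c=cap(n,n+'0'); Rm=cv2.Rodrigues(c['rvec'])[0]; print(n,-Rm.T@np.ravel(c['tvec']),Rm[2],c['camera_matrix'][0])
E
```

```text
t 0.0
eef_pos [ 0.2587 -0.6227  0.1906]
tool_rot [-9.000e-04  9.807e-01  1.956e-01 -2.000e-04]
contact_force [-1.1202 -0.754   0.8089]
gripper_width 1.004
[ 1.06888846  0.47780817  0.02232559  1.55643954 -0.01151759  1.1093086
 -0.08310212]
scene [1.07757034 0.28529641 1.02287128] [-0.48609573 -0.24356825 -0.83927674] [433.76392914   0.         276.54907544]
side [ 0.39412389 -0.98144374  0.813839  ] [ 0.12191196  0.80787703 -0.576604  ] [428.8396505    0.         279.03848046]
wrist [ 0.32300958 -0.59726037  0.37452903] [-0.25648233 -0.10415211 -0.96092099] [364.78241841   0.         283.17285425]
```

View pics/scene0.png

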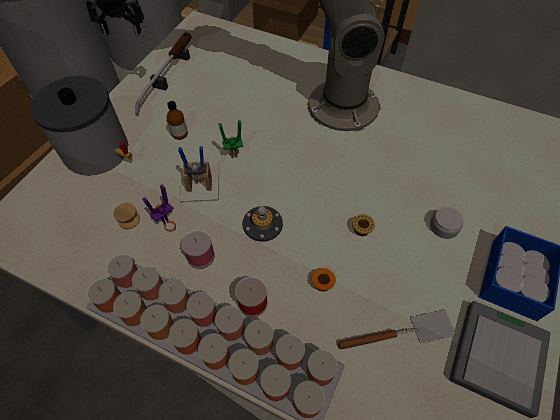

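View pics/side0.png

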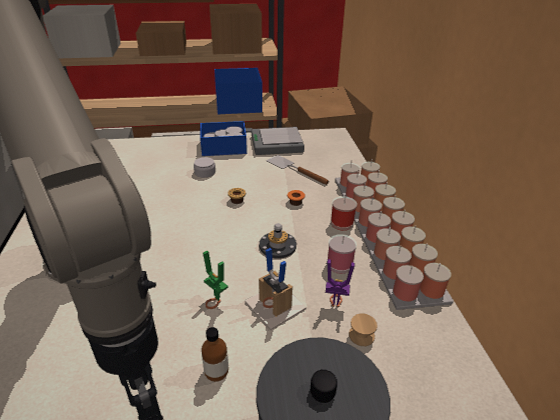

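View pics/wrist0.png

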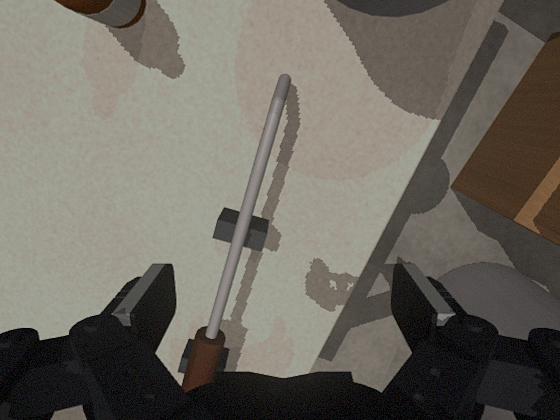

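Run:
```python
from h import *
fs=['scene0','side0']
for n,uv in dict(sep=[(322,279),(296,197)],plate=[(363,224),(236,194)],axletop=[(262,211),(278,226)],hL=[(202,149),(268,251)],hR=[(184,150),(283,262)]).items():
    X=tri(fs,uv); print(n,np.round(X,4),[np.round(proj(ld(f),X)[0]-u,1) for f,u in zip(fs,uv)])
for f,box in(('scene0',(150,110,150,150)),('scene0',(240,190,160,120)),('side0',(200,170,160,160))):
    pass
a=ld('scene0')['p'];b=ld('side0')['p']
x=cv2.resize(a[190:300,235:385],None,fx=5,fy=5,interpolation=2);cv2.imwrite('pics/c1.png',x)
x=cv2.resize(b[180:260,215:315],None,fx=7,fy=7,interpolation=2);cv2.imwrite('pics/c2.png',x)
x=np.hstack([cv2.resize(a[125:235,140:250],(396,396),interpolation=2),cv2.resize(b[240:330,225:315],(396,396),interpolation=2)]);cv2.imwrite('pics/c3.png',x)
```

```text
sep [0.6249 0.1822 0.0217] [array([-0.4,  0.4]), array([-0.4, -0.2])]
plate [0.4289 0.2199 0.0244] [array([-0.2,  0.2]), array([-0.2, -0.1])]
axletop [ 0.5354 -0.0293  0.0702] [array([-0.1,  0.1]), array([-0.1, -0.1])]
hL [ 0.4815 -0.2317  0.1581] [array([-0.4,  0.4]), array([-0.6, -0.3])]
hR [ 0.5083 -0.2725  0.1592] [array([-1.2,  1. ]), array([-1.7, -0.8])]
```

View pics/c1.png

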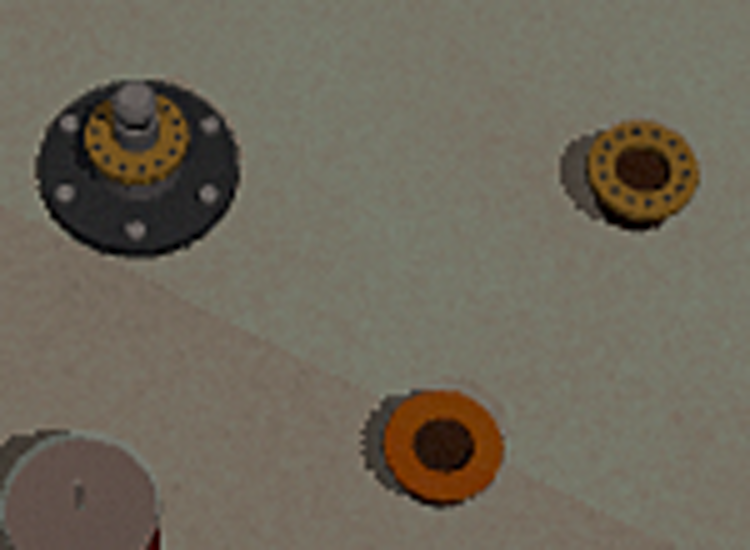

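View pics/c2.png

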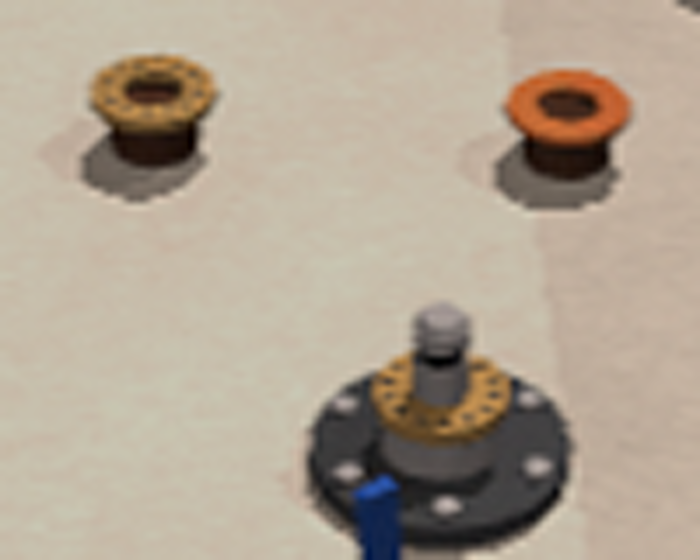

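View pics/c3.png

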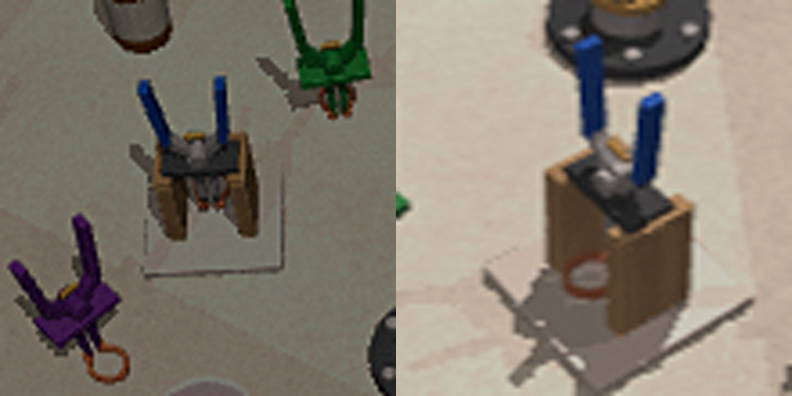

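```bash
cat >> h.py <<'E'
from scipy.optimize import least_squares
A=np.linspace(0,2*np.pi,72)
def hullc(p):
    h=cv2.convexHull((p*64).astype(np.float32)); m=cv2.moments(h); return np.array([m['m10'],m['m01']])/m['m00']/64, m['m00']/64**2
def cyl(c,r,zs):
    return np.vstack([np.c_[c[0]+r*np.cos(A),c[1]+r*np.sin(A),np.full(72,c[2]+z)] for z in zs])
def fitcyl(obs,r,zs,x0):
    "obs: list of (fname,centroid)"
    f=lambda x:np.concatenate([hullc(proj(ld(n),cyl(x,r,zs)))[0]-uv for n,uv in obs])
    s=least_squares(f,x0,x_scale=.01); return s.x,s.fun
def blob(f,lo,hi,box):
    "HSV mask, largest blob, hull centroid+area"
    im=ld(f)['p']; hsv=cv2.cvtColor(im,cv2.COLOR_BGR2HSV); m=cv2.inRange(hsv,np.array(lo),np.array(hi)); k=np.zeros_like(m); x,y,w,h=box; k[y:y+h,x:x+w]=255; m&=k
    cs=cv2.findContours(m,0,1)[0]; c=max(cs,key=cv2.contourArea)
    ys,xs=np.nonzero(m); 
    mm=np.zeros_like(m); cv2.drawContours(mm,[cv2.convexHull(c)],-1,255,-1); ys,xs=np.nonzero(mm)
    return np.array([xs.mean(),ys.mean()]),len(xs)
E
python3 - <<'E'
from h import *
hs=cv2.cvtColor(ld('scene0')['p'],40); h2=cv2.cvtColor(ld('side0')['p'],40)
print(hs[286,322],hs[231,363],hs[217,357],hs[260,340],h2[203,296],h2[202,230])
for nm,lo,hi,b1,b2,zs,x0 in (('sep',(5,150,60),(15,255,255),(300,255,50,50),(280,180,34,34),(-.003,.003),(.625,.18,.028)),('plate',(12,110,50),(28,255,255),(345,205,40,40),(220,180,34,34),(-.004,.004),(.43,.22,.029))):
    o=[];
    for f,b in(('scene0',b1),('side0',b2)):
        c,a=blob(f,lo,hi,b); print(f,c,a, hullc(proj(ld(f),cyl(x0,.03,zs)))[1]); o.append((f,c))
    print(nm,fitcyl(o,.03,zs,x0))
E
```

```text
[ 13 236 121] [ 18 186 119] [ 18 203 113] [ 24  31 117] [ 10 172  37] [ 16  45 108]
scene0 [323.09738717 278.56294537] 421 443.9568982361816
side0 [295.7218543  195.06622517] 151 170.1035249803681
sep (array([0.62446947, 0.18495934, 0.02805064]), array([-0.19290142,  0.17263663, -0.29160824, -0.20028131]))
scene0 [363.02272727 223.44318182] 352 371.39425116288476
side0 [236.37654321 192.99382716] 162 176.61608737404458
plate (array([0.4299909 , 0.21955142, 0.02919031]), array([-0.16715199,  0.22467394, -0.31839755, -0.22178066]))
```

Run:
```python
from h import *
q=R.from_euler('z',33,degrees=True)*R.from_euler('x',180,degrees=True)
go([.46,-.13,.30],q)
```

```text
dp [ 14.998 -15.123  -4.347]
ang [-0.016 -0.    -2.087]
```

jog_arm(dp=[[1.2,-1.2,-1],[2.5,-2.5,-2],[3.9,-3.9,-2.6],[5.3,-5.3,-3.1],[6.7,-6.7,-3.6]], angular=[[0,0,-0.2],[0,0,-0.4],[0,0,-0.6],[0,0,-0.8],[0,0,-1]], claw=[85,85,85,85,85])

```text
t: 0.65
eef_pos: [0.3475, -0.4079, 0.2806]
tool_rot: [0.0, 0.971, 0.238, -0.0]
contact_force: [-0.1, -0.1, 0.2]
gripper_width: 0.994
```

Run:
```python
from h import *
st()
q=R.from_euler('z',33,degrees=True)*R.from_euler('x',180,degrees=True)
go([.46,-.13,.30],q)
```

```text
t 0.65
eef_pos [ 0.3475 -0.4079  0.2806]
tool_rot [ 1.000e-04  9.711e-01  2.385e-01 -0.000e+00]
contact_force [-0.0836 -0.0985  0.2073]
gripper_width 0.9942
dp [ 9.138 -7.768 -0.779]
ang [ 1.000e-03  1.000e-03 -1.081e+00]
```

jog_arm(dp=[[1.3,-1.1,-0.2],[2.7,-2.3,-0.4],[4.1,-3.5,-0.6],[5.6,-4.7,-0.8],[7,-6,-0.8]], angular=[[0,0,-0.2],[0,0,-0.4],[0,0,-0.6],[0,0,-0.8],[0,0,-1.1]], claw=[85,85,85,85,85])

```text
t: 1.15
eef_pos: [0.4337, -0.1942, 0.3008]
tool_rot: [0.001, 0.959, 0.285, 0.001]
contact_force: [1.2, -0.4, 0.3]
gripper_width: 0.998
```

jog_arm(dp=[[1,-0.8,0],[2,-1.6,0],[2,-1.6,0],[2,-1.6,0],[2,-1.6,0]], angular=[[0,0,0],[0,0,0],[0,0,0],[0,0,0],[0,0,0]], claw=[85,85,85,85,85])

```text
t: 1.65
eef_pos: [0.4525, -0.1363, 0.2999]
tool_rot: [0.0, 0.959, 0.284, -0.0]
contact_force: [0.3, 0.8, -0.4]
gripper_width: 1.0
```

Run:
```python
from h import *
st(); cap('wrist','w1');cap('side','s1')
```

```text
t 1.65
eef_pos [ 0.4525 -0.1363  0.2999]
tool_rot [ 1.000e-04  9.589e-01  2.837e-01 -3.000e-04]
contact_force [ 0.2935  0.7683 -0.4143]
gripper_width 0.9997
```

View pics/w1.png

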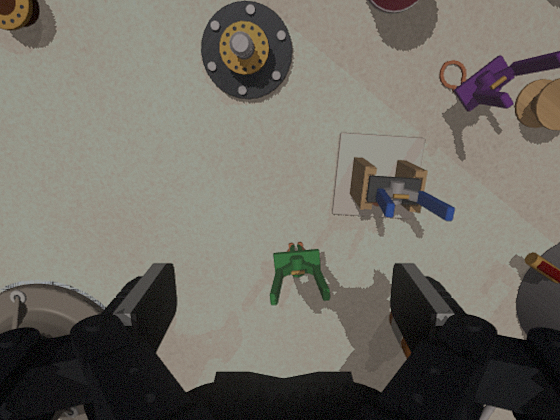

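Run:
```python
from h import *
# flange + brass plate
o=[]
for f,b in(('w1',(190,0,110,110)),('scene0',(235,195,60,50))):
    hsv=cv2.cvtColor(ld(f)['p'],40)
    c,a=blob(f,(0,0,0),(179,255,62),b); o.append((f,c)); print(f,c,a,hullc(proj(ld(f),cyl((.535,-.03,0),.055,(0,.012))))[1])
print(fitcyl(o,.055,(0,.012),(.535,-.03,0)))
for x in o: print(onz(ld(x[0]),x[1],.012))
o=[]
for f,b in(('w1',(215,15,60,65)),('scene0',(245,200,40,30))):
    c,a=blob(f,(12,110,50),(28,255,255),b); o.append((f,c)); print(f,c,a,hullc(proj(ld(f),cyl((.535,-.03,.04),.028,(0,))))[1])
print(fitcyl(o,.028,(-.006,0),(.535,-.03,.04)))
w=ld('w1')['p']
cv2.imwrite('pics/c4.png',np.hstack([cv2.resize(w[0:105,195:300],(400,400),interpolation=2),cv2.resize(w[125:225,325:425+35],(400*135//100,400),interpolation=2)[:,:400]]))
cv2.imwrite('pics/c5.png',cv2.resize(w[125:225,325:460],None,fx=5.5,fy=5.5,interpolation=2))
```

```text
w1 [246.25299145  49.65128205] 7020 7159.385454253754
scene0 [262.065915   223.47267997] 1153 1159.398296708474
(array([ 0.53276504, -0.03170812, -0.00114409]), array([ 0.12115234, -0.03459269,  0.3242143 , -0.07562334]))
[ 0.53416714 -0.03083382  0.012     ]
[ 0.53820684 -0.02968282  0.012     ]
w1 [243.68984962  47.42387218] 2128 2104.1752824825817
scene0 [262.06557377 217.30163934] 305 287.4388467235258
(array([ 0.53292929, -0.03114417,  0.03860245]), array([ 0.04236594, -0.00475517,  0.09962387, -0.02367709]))
```

View pics/c4.png

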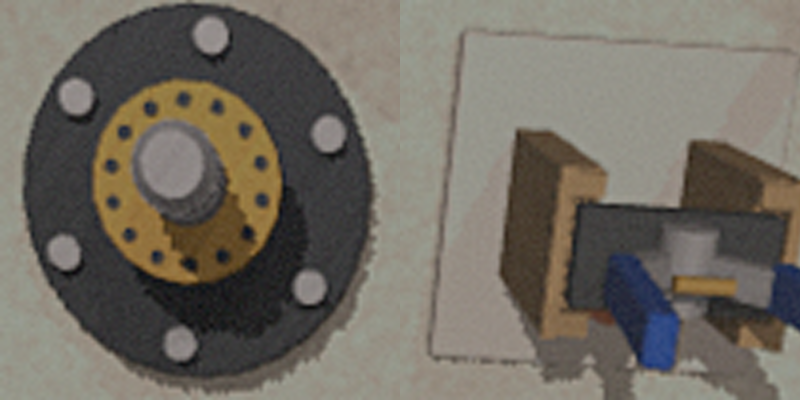

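View pics/c5.png

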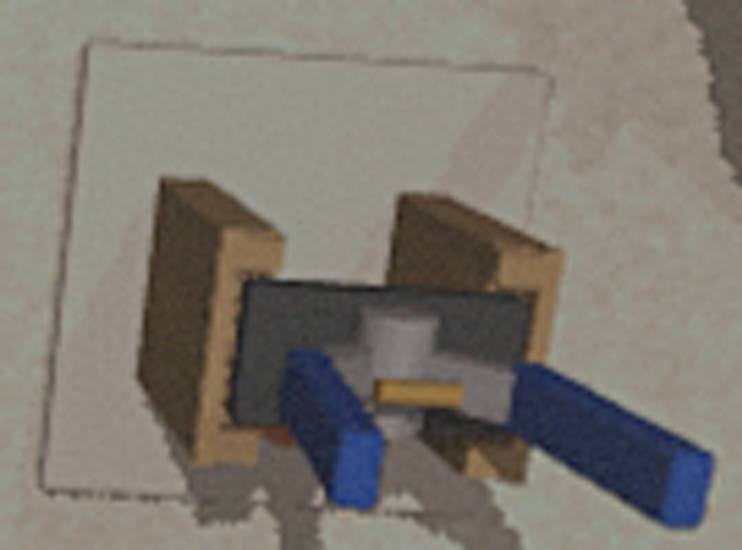

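View pics/s1.png

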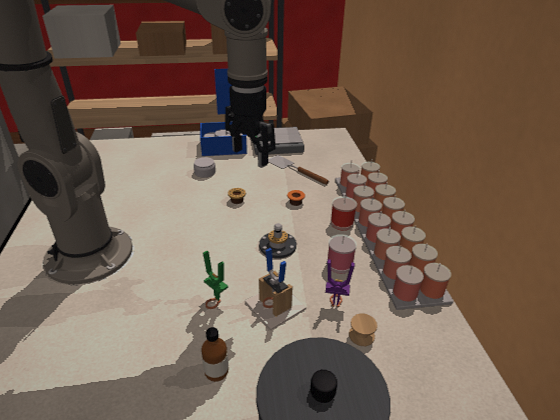

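Run:
```python
from h import *
w=ld('w1'); c=lambda x,y:(325+x/5.5,125+y/5.5)
print('tip',onz(w,(240.2,42.5),.078))
for n,u,z in(('hA',c(360,463),.167),('hB',c(690,487),.167),('pl1',c(248,280),.083),('pl2',c(532,297),.083),('pl3',c(232,422),.083),('foot1',c(90,42),.003),('foot2',c(552,72),.003),('foot3',c(42,490),.003),('ringbit',c(280,437),.023)): print(n,np.round(onz(w,u,z),4))
s=ld('side0')['p']
cv2.imwrite('pics/c6.png',cv2.resize(s[240:330,230:320],None,fx=6,fy=6,interpolation=2))
s=ld('scene0')['p']
cv2.imwrite('pics/c7.png',cv2.resize(s[140:215,160:240],None,fx=7,fy=7,interpolation=2))
```

```text
tip [ 0.53333496 -0.03164682  0.078     ]
hA [ 0.483  -0.2329  0.167 ]
hB [ 0.5094 -0.2812  0.167 ]
pl1 [ 0.4941 -0.2254  0.083 ]
pl2 [ 0.5228 -0.2761  0.083 ]
pl3 [ 0.4682 -0.2406  0.083 ]
foot1 [ 0.5164 -0.1851  0.003 ]
foot2 [ 0.5702 -0.281   0.003 ]
foot3 [ 0.4195 -0.2394  0.003 ]
ringbit [ 0.4651 -0.2737  0.023 ]
```

View pics/c6.png

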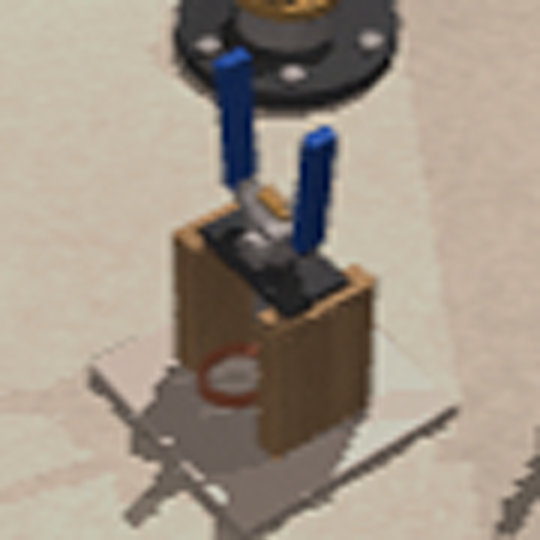

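View pics/c7.png

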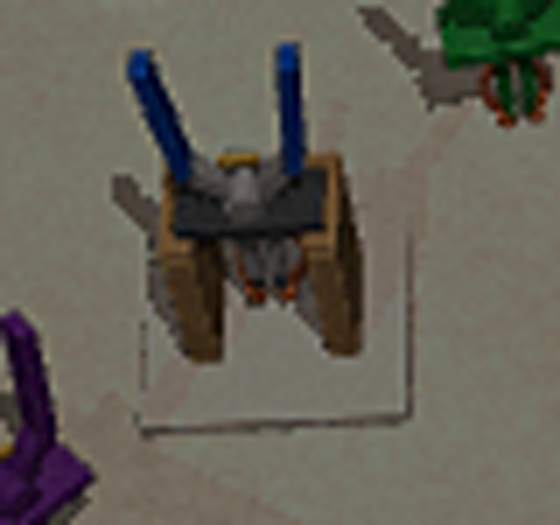

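```bash
cat >> h.py <<'E'
def Q(y): return R.from_euler('z',y,degrees=True)*R.from_euler('x',180,degrees=True)
E
python3 - <<'E'
from h import *
go([.6245,.185,.13],Q(29.2))
E
```

```text
dp [12.765 -7.054  6.795]
ang [-0.     0.004  0.745]
```

jog_arm(dp=[[1.7,-0.9,0],[3.4,-1.8,0],[5.1,-2.7,0.2],[6.8,-3.7,0.6],[8.5,-4.7,1.4]], angular=[[0,0,0.2],[0,0,0.4],[0,0,0.6],[0,0,0.75],[0,0,0.75]], claw=[85,85,85,85,85])

```text
t: 2.25
eef_pos: [0.5675, 0.0773, 0.2672]
tool_rot: [0.0, 0.968, 0.252, 0.002]
contact_force: [0.8, 0.1, -0.1]
gripper_width: 1.001
```

Run:
```python
from h import *
go([.6245,.185,.13],Q(29.2))
```

```text
dp [ 4.077 -2.658  5.498]
ang [ 0.014 -0.032 -0.008]
```

jog_arm(dp=[[1.2,-0.7,1.2],[2.4,-1.4,2.4],[3.6,-2,3.6],[4.25,-2.35,4.8],[4.25,-2.35,5.4]], angular=[[0,0,0],[0,0,0],[0,0,0],[0,0,0],[0,0,0]], claw=[85,85,85,85,85])

```text
t: 2.75
eef_pos: [0.6286, 0.1812, 0.1279]
tool_rot: [-0.001, 0.967, 0.254, -0.002]
contact_force: [-1.4, -0.5, -0.3]
gripper_width: 0.994
```

jog_arm(dp=[[0,0,0],[0,0,0],[0,0,0],[0,0,0],[0,0,0]], angular=[[0,0,0],[0,0,0],[0,0,0],[0,0,0],[0,0,0]], claw=[85,85,85,85,85])

```text
t: 3.25
eef_pos: [0.63, 0.1792, 0.1328]
tool_rot: [0.0, 0.968, 0.253, 0.001]
contact_force: [-0.2, -1.0, 0.1]
gripper_width: 0.997
```

Run:
```python
from h import *
st();cap('wrist','w2')
go([.6245,.185,.13],Q(29.2))
```

```text
t 3.25
eef_pos [0.63   0.1792 0.1328]
tool_rot [1.000e-04 9.676e-01 2.526e-01 1.000e-03]
contact_force [-0.1748 -1.0347  0.0554]
gripper_width 0.9973
dp [-0.076 -0.303  0.099]
ang [ 0.007 -0.016  0.016]
```

View pics/w2.png

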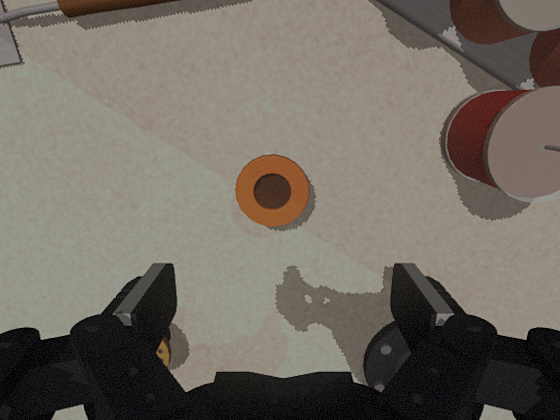

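Run:
```python
from h import *
c,a=blob('w2',(3,120,50),(17,255,255),(220,140,110,110)); print(c,a)
c2,a2=blob('scene0',(5,150,60),(15,255,255),(300,255,50,50))
x,r=fitcyl([('w2',c),('scene0',c2)],.03,(-.003,.003),(.625,.18,.028)); print(x,r,hullc(proj(ld('w2'),cyl(x,.03,(-.003,.003))))[1])
w=ld('w2'); d=onz(w,c,.0295); print(d)
go([x[0],x[1],.009],Q(29.2)); go([d[0],d[1],.009])
```

```text
[271.88478157 190.17714834] 4166
[0.62370829 0.18548227 0.0281773 ] [ 0.04271783 -0.01290447  0.1238705  -0.01784586] 4284.117793824058
[0.62438251 0.18590555 0.0295    ]
dp [-0.101 -0.338  4.938]
ang [ 0.007 -0.016  0.016]
dp [-0.069 -0.34   4.939]
```

jog_arm(dp=[[-0.09,-0.33,0.5],[-0.09,-0.33,1.7],[-0.09,-0.33,2.9],[-0.09,-0.33,4.1],[-0.09,-0.33,4.6]], angular=[[0,0,0],[0,0,0],[0,0,0],[0,0,0],[0,0,0]], claw=[85,85,85,85,85])

```text
t: 3.8
eef_pos: [0.6205, 0.1853, 0.0127]
tool_rot: [0.0, 0.967, 0.253, -0.003]
contact_force: [0.5, -0.5, 0.4]
gripper_width: 0.996
```

jog_arm(dp=[[0,0,0.2],[0,0,0.34],[0,0,0.34],[0,0,0.34],[0,0,0.34]], angular=[[0,0,0],[0,0,0],[0,0,0],[0,0,0],[0,0,0]], claw=[85,85,85,85,85])

```text
t: 4.3
eef_pos: [0.6242, 0.186, 0.009]
tool_rot: [-0.0, 0.967, 0.253, 0.001]
contact_force: [0.2, 0.4, 0.6]
gripper_width: 0.996
```

Run:
```python
from h import *
st();cap('wrist','w3');cap('side','s3')
go([.624,.1855,.009],Q(29.2))
w=cv2.imread('pics/w3.png'); s=cv2.imread('pics/s3.png')
cv2.imwrite('pics/c8.png',np.hstack([w,cv2.resize(s[150:230,260:340],(420,420))])[:, 200:980][:, :780])
```

```text
t 4.3
eef_pos [0.6242 0.186  0.009 ]
tool_rot [-0.000e+00  9.675e-01  2.529e-01  9.000e-04]
contact_force [0.2293 0.3689 0.5807]
gripper_width 0.996
dp [-0.002  0.013 -0.013]
ang [ 0.003 -0.013  0.021]
```

View pics/c8.png

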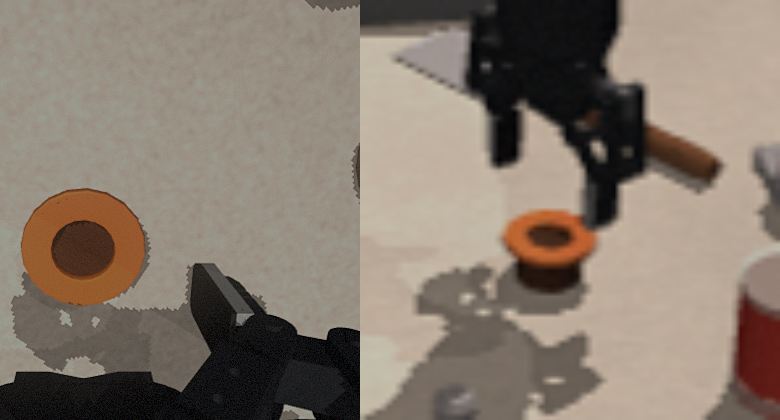

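Run:
```python
from h import *
T=np.array([.6242,.186,.009]); y=np.array([np.cos(np.radians(-60.8)),np.sin(np.radians(-60.8)),0])
for f in('w3','s3'):
    d=ld(f)
    for n,X in(('tcp',T),('tipA',T+.0425*y+[0,0,.013]),('tipB',T-.0425*y+[0,0,.013]),('sep',[.624,.1855,.028])):
        u=proj(d,X)[0]; print(f,n,u, (u-[260,150])*5.25+[360,0] if f=='s3' else '')
for f in ('w2','w3'):
  d=ld(f);Rm=cv2.Rodrigues(d['r'])[0];print(f,-Rm.T@d['t'].ravel(),Rm[2])
c,a=blob('w3',(3,120,50),(17,255,255),(210,170,150,150)); print(c,a,onz(ld('w3'),c,.0295))
```

```text
w3 tcp [282.15454096 232.95038758] 
w3 tipA [366.6695667  242.16509807] 
w3 tipB [197.47806887 241.8866577 ] 
w3 sep [282.73095354 247.44576405] 
s3 tcp [295.09460279 199.35965659] [544.24666465 259.13819709]
s3 tipA [303.42527958 201.96396193] [587.98271777 272.81080012]
s3 tipB [287.34339859 190.51131814] [503.55284259 212.68442022]
s3 sep [295.25900227 194.71095366] [545.10976192 234.73250671]
w2 [0.69018315 0.21229599 0.3167226 ] [-0.23977411 -0.13435179 -0.96148738]
w3 [0.68437928 0.21905793 0.19297529] [-0.23992208 -0.13419836 -0.96147189]
[282.51599965 246.66980556] 11469 [0.62484961 0.18609245 0.0295    ]
```

View pics/w3.png

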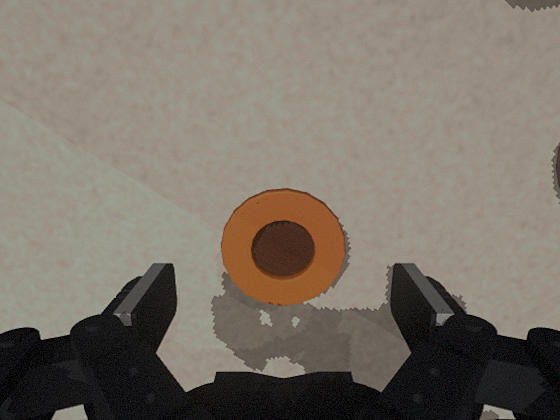

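Run:
```python
from h import *
T=np.array([.6242,.186,.009]); a=np.radians(29.2); x=np.array([np.cos(a),np.sin(a),0]); y=np.array([np.sin(a),-np.cos(a),0])
for h in(.0,.013,.02,.03,.04,.05):
    print(h,[np.round(proj(ld('w3'),T+s*.0427*y+dx*x+[0,0,h])[0]) for s in(1,-1) for dx in (.011,-.011)],[np.round((proj(ld('s3'),T+s*.0427*y+[0,0,h])[0]-[260,150])*5.25+[360,0]) for s in (1,-1)])
s=cv2.imread('pics/s3.png');cv2.imwrite('pics/c9.png',cv2.resize(s[140:220,260:340],None,fx=7,fy=7,interpolation=2))
```

```text
0.0 [array([363., 214.]), array([360., 252.]), array([201., 213.]), array([204., 252.])] [array([587., 290.]), array([503., 229.])]
0.013 [array([369., 221.]), array([366., 262.]), array([196., 221.]), array([198., 262.])] [array([588., 273.]), array([503., 213.])]
0.02 [array([372., 226.]), array([369., 268.]), array([192., 226.]), array([195., 268.])] [array([589., 264.]), array([504., 203.])]
0.03 [array([377., 234.]), array([374., 278.]), array([187., 233.]), array([190., 278.])] [array([589., 250.]), array([504., 190.])]
0.04 [array([383., 242.]), array([379., 289.]), array([181., 242.]), array([185., 288.])] [array([590., 237.]), array([504., 177.])]
0.05 [array([389., 251.]), array([385., 301.]), array([174., 251.]), array([178., 300.])] [array([591., 223.]), array([505., 164.])]
```

View pics/c9.png

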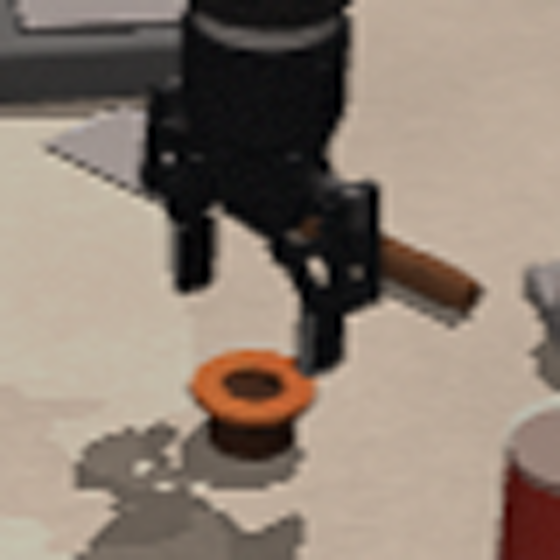

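jog_arm(dp=[[0,0,0],[0,0,0],[0,0,0],[0,0,0],[0,0,0]], angular=[[0,0,0],[0,0,0],[0,0,0],[0,0,0],[0,0,0]], claw=[52,52,52,52,52], grip_force=25)

```text
t: 4.9
eef_pos: [0.6234, 0.1857, 0.0079]
tool_rot: [0.0, 0.967, 0.253, -0.0]
contact_force: [0.4, 0.5, -0.5]
gripper_width: 0.605
```

Run:
```python
from h import *
st();cap('wrist','w4');cap('side','s4')
w=cv2.imread('pics/w4.png'); s=cv2.imread('pics/s4.png')
cv2.imwrite('pics/c10.png',np.hstack([w[:,100:480],cv2.resize(s[140:220,260:340],(420,420),interpolation=2)]))
```

```text
t 4.9
eef_pos [0.6234 0.1857 0.0079]
tool_rot [ 0.      0.9675  0.253  -0.    ]
contact_force [ 0.4176  0.4941 -0.4797]
gripper_width 0.6053
```

View pics/c10.png

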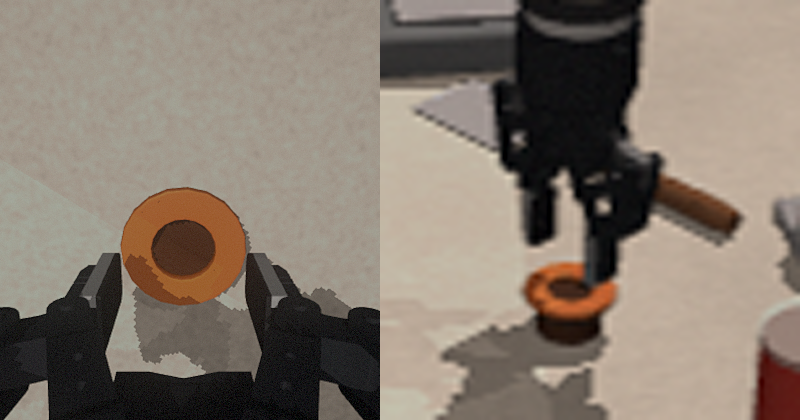

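Run:
```python
from h import *
a=np.radians(29.2); x=np.array([np.cos(a),np.sin(a),0]); y=np.array([np.sin(a),-np.cos(a),0])
for f,T,half,uv in(('w4',[.6234,.1857,.0079],.02585,[(347,253),(221,253)]),('w3',[.6242,.186,.009],.0426,[(393,265),(175,265)])):
    T=np.array(T)
    g=lambda p:np.concatenate([proj(ld(f),T+(s*half+p[2])*y+p[0]*x+[0,0,p[1]])[0]-np.array(u) for s,u in zip((1,-1),uv)])
    s=least_squares(g,[.011,.02,0],x_scale=.01); print(f,s.x,s.fun)
# side midpoint of tips
s=cv2.imread('pics/s4.png');cv2.imwrite('pics/c11.png',cv2.resize(s[150:210,275:335],None,fx=10,fy=10,interpolation=2))
```

```text
w4 [0.00837356 0.04550843 0.00087199] [-0.00024335  0.12381643  0.00024337 -0.1238267 ]
w3 [0.0066151  0.05343557 0.00087964] [-0.00029305  0.17872551  0.00029303 -0.17871521]
```

View pics/c11.png

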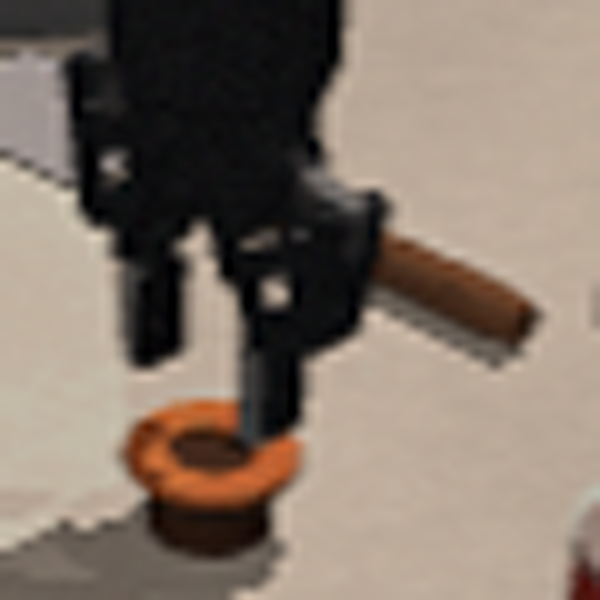

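jog_arm(dp=[[0,0,0],[0,0,0],[0,0,0],[0,0,0],[0,0,0.2]], angular=[[0,0,0],[0,0,0],[0,0,0],[0,0,0],[0,0,0]], claw=[85,85,85,85,85])

```text
t: 5.5
eef_pos: [0.624, 0.186, 0.0034]
tool_rot: [-0.0, 0.967, 0.253, 0.001]
contact_force: [-0.2, -0.4, -0.0]
gripper_width: 0.999
```

jog_arm(dp=[[0,0,0.4],[0,0,0.8],[0,0,1.2],[0,0,1.4],[0,0,1.4]], angular=[[0,0,0],[0,0,0],[0,0,0],[0,0,0],[0,0,0]], claw=[85,85,85,85,85])

```text
t: 6.0
eef_pos: [0.6225, 0.1854, -0.0334]
tool_rot: [0.0, 0.967, 0.253, -0.001]
contact_force: [-0.7, -0.4, -0.7]
gripper_width: 1.001
```

Run:
```python
from h import *
st();cap('wrist','w5');cap('side','s5')
w=cv2.imread('pics/w5.png'); s=cv2.imread('pics/s5.png')
cv2.imwrite('pics/c12.png',np.hstack([w[:,100:480],cv2.resize(s[150:210,265:325],(420,420),interpolation=2)]))
```

```text
t 6.0
eef_pos [ 0.6225  0.1854 -0.0334]
tool_rot [ 1.000e-04  9.674e-01  2.531e-01 -1.100e-03]
contact_force [-0.6672 -0.4171 -0.731 ]
gripper_width 1.0009
```

View pics/c12.png

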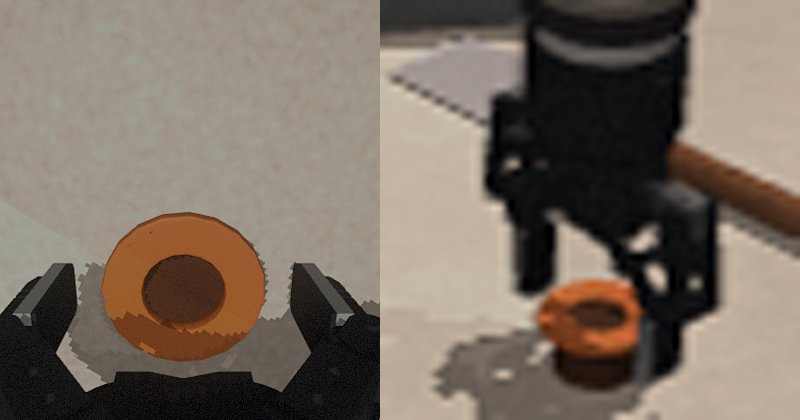

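jog_arm(dp=[[0,0,0],[0,0,0],[0,0,0],[0,0,0],[0,0,0]], angular=[[0,0,0],[0,0,0],[0,0,0],[0,0,0],[0,0,0]], claw=[50,50,50,50,50], grip_force=25)

```text
t: 6.6
eef_pos: [0.6238, 0.1859, -0.0311]
tool_rot: [0.0, 0.967, 0.253, 0.001]
contact_force: [-1.3, -0.9, 6.0]
gripper_width: 0.688
```

jog_arm(dp=[[0,0,0],[0,0,-0.4],[0,0,-1],[0,0,-2],[0,0,-3.2]], angular=[[0,0,0],[0,0,0],[0,0,0],[0,0,0],[0,0,0]], claw=[50,50,50,50,50], grip_force=25)

```text
t: 7.1
eef_pos: [0.6229, 0.1855, 0.0491]
tool_rot: [-0.0, 0.967, 0.253, -0.0]
contact_force: [0.5, -0.2, -0.6]
gripper_width: 0.69
```

Run:
```python
from h import *
st();cap('wrist','w6');cap('side','s6')
w=cv2.imread('pics/w6.png'); s=cv2.imread('pics/s6.png')
cv2.imwrite('pics/c13.png',np.hstack([w[:,100:480],cv2.resize(s[120:210,250:340],(420,420),interpolation=2)]))
```

```text
t 7.1
eef_pos [0.6229 0.1855 0.0491]
tool_rot [-0.000e+00  9.675e-01  2.530e-01 -5.000e-04]
contact_force [ 0.4689 -0.1663 -0.6468]
gripper_width 0.6898
```

View pics/c13.png

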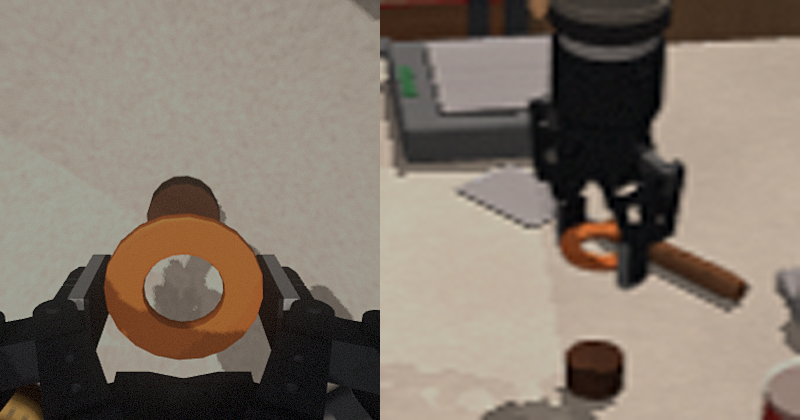

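```bash
cat >> h.py <<'E'
def heldfit(fw,fs,zs,lo,hi,bw,bs,x0,r=.03):
    o=[]
    for f,b in((fw,bw),(fs,bs)):
        if f: c,a=blob(f,lo,hi,b); o.append((f,c)); print(f,c,a,hullc(proj(ld(f),cyl(x0,r,zs)))[1])
    return fitcyl(o,r,zs,x0)
E
python3 - <<'E'
from h import *
x0=[.624,.1855,.1115]
c,a=blob('w6',(3,120,40),(17,255,255),(190,200,190,170)); print(c,a)
f=ld('w6')
# solve z fixed
for z in(.109,.1115,.113):
    s=least_squares(lambda p:hullc(proj(f,cyl([p[0],p[1],z],.03,(-.003,.003))))[0]-c,x0[:2],x_scale=.01); print(z,s.x,hullc(proj(f,cyl([*s.x,z],.03,(-.003,.003))))[1])
# ellipse shape
im=f['p'];m=cv2.inRange(cv2.cvtColor(im,40),np.array((3,120,40)),np.array((17,255,255)));k=max(cv2.findContours(m,0,1)[0],key=cv2.contourArea)
print(cv2.boundingRect(k), [proj(f,cyl([*s.x,z],.03,(-.003,.003))).min(0),proj(f,cyl([*s.x,z],.03,(-.003,.003))).max(0)])
go([.55,.02,.16],Q(29.2))
E
```

```text
[283.14468578 280.57662652] 19843
0.109 [0.62533628 0.18623439] 19287.383059054147
0.1115 [0.62647375 0.18686946] 20092.79114574124
0.113 [0.62715584 0.18725027] 20600.460761811584
(203, 184, 160, 175) [array([198.94981111, 201.98346932]), array([367.32609066, 358.26777331])]
dp [-5.92   4.339 -4.298]
ang [ 0.015 -0.099  0.02 ]
```

Run:
```python
from h import *
st();go([.533,-.0315,.055],Q(29.2))
```

```text
t 7.2
eef_pos [0.6269 0.1874 0.0537]
tool_rot [-5.000e-04  9.675e-01  2.529e-01  4.300e-03]
contact_force [-0.229   0.5304  1.0156]
gripper_width 0.6888
dp [-7.557  5.798 -0.111]
ang [ 0.015 -0.099  0.02 ]
```

jog_arm(dp=[[-0.7,0.55,-0.1],[-1.9,1.5,-0.3],[-3.3,2.6,-0.4],[-4.7,3.7,-0.4],[-6,4.7,-0.4]], angular=[[0,0,0],[0,0,0],[0,0,0],[0,0,0],[0,0,0]], claw=[50,50,50,50,50])

```text
t: 7.7
eef_pos: [0.5493, 0.0078, 0.0584]
tool_rot: [0.0, 0.968, 0.253, 0.0]
contact_force: [0.2, -0.1, 0.8]
gripper_width: 0.69
```

jog_arm(dp=[[-0.9,0.7,0],[-1.3,1,0],[-1.42,1.11,0],[-1.42,1.11,0],[-1.42,1.11,0]], angular=[[0,0,0],[0,0,0],[0,0,0],[0,0,0],[0,0,0]], claw=[50,50,50,50,50])

```text
t: 8.2
eef_pos: [0.5337, -0.0297, 0.0582]
tool_rot: [-0.0, 0.967, 0.254, 0.001]
contact_force: [0.3, -0.1, -0.2]
gripper_width: 0.683
```

Run:
```python
from h import *
st();cap('wrist','w7');cap('side','s7');cap('scene','f7')
w=cv2.imread('pics/w7.png'); s=cv2.imread('pics/s7.png');f=cv2.imread('pics/f7.png')
cv2.imwrite('pics/c14.png',np.hstack([w[:,100:480],cv2.resize(s[170:270,230:330],(420,420),interpolation=2)]))
```

```text
t 8.2
eef_pos [ 0.5337 -0.0297  0.0582]
tool_rot [-4.000e-04  9.672e-01  2.541e-01  6.000e-04]
contact_force [ 0.3439 -0.0904 -0.199 ]
gripper_width 0.6835
```

View pics/c14.png

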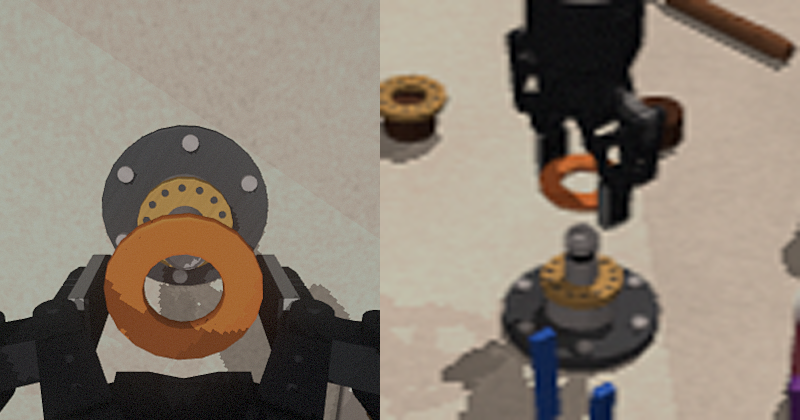

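View pics/f7.png

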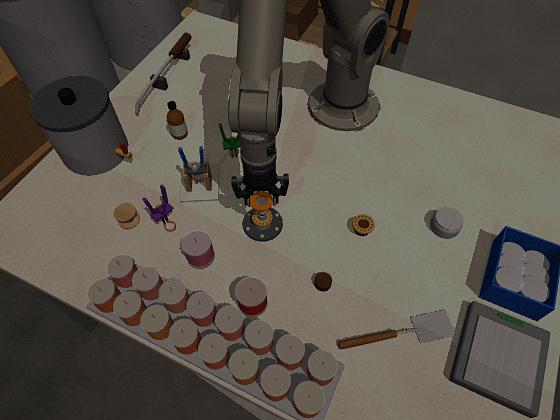

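```bash
cat >> h.py <<'E'
def bbfit(f,lo,hi,box,r,zs,x0):
    d=ld(f); hsv=cv2.cvtColor(d['p'],40); m=cv2.inRange(hsv,np.array(lo),np.array(hi)); k=np.zeros_like(m); x,y,w,h=box; k[y:y+h,x:x+w]=255; m&=k
    m=cv2.morphologyEx(m,cv2.MORPH_OPEN,np.ones((3,3),np.uint8))
    c=max(cv2.findContours(m,0,1)[0],key=cv2.contourArea).reshape(-1,2); obs=np.r_[c.min(0)-.5,c.max(0)+.5]
    mm=np.zeros_like(m); cv2.drawContours(mm,[cv2.convexHull(c)],-1,255,-1); ys,xs=np.nonzero(mm); ce=np.array([xs.mean(),ys.mean()])
    def g(p):
        q=proj(d,cyl(p,r,zs)); return np.r_[q.min(0),q.max(0),hullc(q)[0]]-np.r_[obs,ce]
    s=least_squares(g,x0,x_scale=.01); print(f,'obs',obs,ce,'res',np.round(s.fun,1)); return s.x
E
python3 - <<'E'
from h import *
x=bbfit('w7',(3,120,40),(14,255,255),(190,200,190,170),.03,(-.003,.003),[.533,-.03,.117]); print(x)
y=bbfit('w6',(3,120,70),(14,255,255),(190,210,190,170),.03,(-.003,.003),[.625,.18,.11]); print(y)
f='f7'; c,a=blob(f,(3,150,60),(14,255,255),(240,185,50,35)); print(c,a,hullc(proj(ld(f),cyl(x,.03,(-.003,.003)))),)
im=ld('f7')['p']; cv2.imwrite('pics/c15.png',cv2.resize(im[160:250,215:315],None,fx=7,fy=6.6,interpolation=2))
E
```

```text
w7 obs [202.5 212.5 362.5 358.5] [283.11391856 285.94686331] res [ 0.8 -0.7 -0.4  0.7 -0.4 -0. ]
[ 0.53274954 -0.03071766  0.11558818]
w6 obs [203.5 209.5 362.5 358.5] [283.26672357 284.53547423] res [-0.3  0.4  0.5 -0.4 -0.2 -0.1]
[0.62302244 0.1849586  0.10707617]
[261.05675676 200.47567568] 370 (array([261.25451799, 200.43293073]), 390.82881508546416)
```

View pics/c15.png

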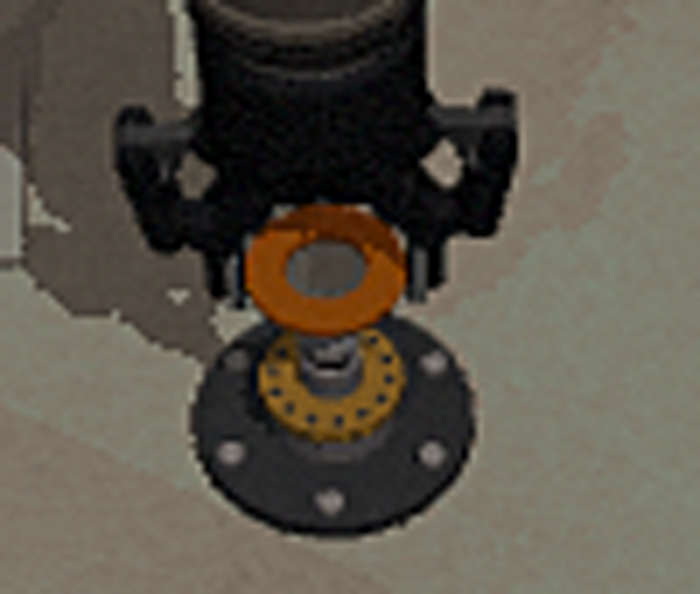

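jog_arm(dp=[[0,0.03,0.3],[0,0.03,0.7],[0,0.03,1.1],[0,0.03,1.2],[0,0.03,1.2]], angular=[[0,0,0],[0,0,0],[0,0,0],[0,0,0],[0,0,0]], claw=[50,50,50,50,50])

```text
t: 8.85
eef_pos: [0.5324, -0.0324, 0.027]
tool_rot: [-0.0, 0.967, 0.253, -0.001]
contact_force: [0.1, 0.5, -0.3]
gripper_width: 0.689
```

Run:
```python
from h import *
st();cap('wrist','w8');cap('scene','f8');cap('side','s8')
x=bbfit('w8',(3,120,40),(14,255,255),(190,200,190,170),.03,(-.003,.003),[.533,-.03,.085]); print(x)
w=cv2.imread('pics/w8.png'); f=cv2.imread('pics/f8.png');s=cv2.imread('pics/s8.png')
cv2.imwrite('pics/c16.png',np.hstack([cv2.resize(w[190:370,190:370],(400,400)),cv2.resize(f[190:240,237:287],(400,400),interpolation=2)]))
```

```text
t 8.85
eef_pos [ 0.5324 -0.0324  0.027 ]
tool_rot [-3.000e-04  9.674e-01  2.531e-01 -8.000e-04]
contact_force [ 0.0864  0.4746 -0.3317]
gripper_width 0.6894
w8 obs [202.5 212.5 362.5 358.5] [283.12843589 285.96822987] res [ 0.8 -0.6 -0.4  0.6 -0.4 -0. ]
[ 0.5316763  -0.03327633  0.08441407]
```

View pics/c16.png

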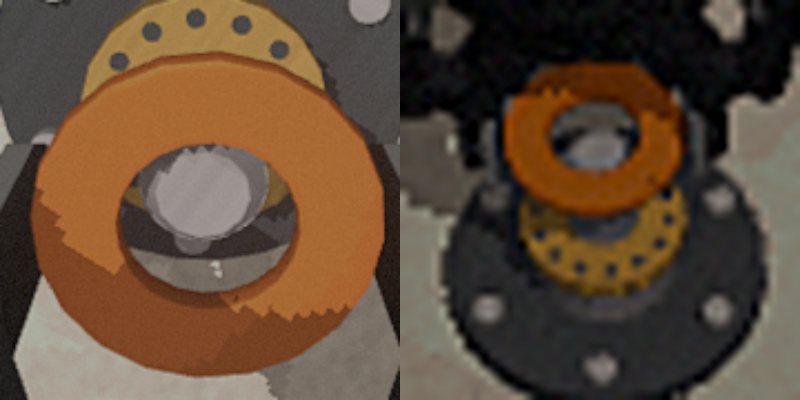

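Run:
```python
from h import *
w=ld('w8'); print(onz(w,(190+203*.45,190+193*.45),.078))
# tip disc by threshold
im=w['p'][255:300,255:310]; g=cv2.cvtColor(im,40); m=cv2.inRange(g,np.array((0,0,115)),np.array((179,60,255))); 
c=max(cv2.findContours(m,0,1)[0],key=cv2.contourArea); e=cv2.fitEllipse(c); print(e, onz(w,(e[0][0]+255,e[0][1]+255),.078), 17e-3*365)
f=ld('f8'); c,a=blob('f8',(3,150,60),(14,255,255),(240,185,50,40)); 
s=least_squares(lambda p:hullc(proj(f,cyl([p[0],p[1],.0855],.03,(-.003,.003))))[0]-c,[.533,-.03],x_scale=.01);print(s.x,a)
```

```text
[ 0.5327941  -0.03200404  0.078     ]
((25.399520874023438, 21.706588745117188), (39.630714416503906, 44.51378631591797), 70.75675964355469) [ 0.53266238 -0.03164008  0.078     ] 6.205
[ 0.53339088 -0.03348826] 349
```

jog_arm(dp=[[0.05,-0.04,0],[0.05,-0.04,0.2],[0.05,-0.04,0.5],[0.05,-0.04,0.8],[0.05,-0.04,1.1]], angular=[[0,0,0],[0,0,0],[0,0,0],[0,0,0],[0,0,0]], claw=[50,50,50,50,50])

```text
t: 9.5
eef_pos: [0.5334, -0.031, -0.0005]
tool_rot: [-0.0, 0.967, 0.253, -0.0]
contact_force: [1.0, 0.9, 0.3]
gripper_width: 0.692
```

jog_arm(dp=[[0,0,0.1],[0,0,0.3],[0,0,0.45],[0,0,0.5],[0,0,0.5]], angular=[[0,0,0],[0,0,0],[0,0,0],[0,0,0],[0,0,0]], claw=[50,50,50,50,50])

```text
t: 10.0
eef_pos: [0.5336, -0.0309, -0.0122]
tool_rot: [-0.0, 0.967, 0.253, -0.0]
contact_force: [-0.2, -0.6, -0.5]
gripper_width: 0.691
```

Run:
```python
from h import *
st();cap('wrist','w9');cap('scene','f9');cap('side','s9')
x=bbfit('w9',(3,120,40),(14,255,255),(190,200,190,170),.03,(-.003,.003),[.533,-.03,.045]); print(x)
w=cv2.imread('pics/w9.png'); f=cv2.imread('pics/f9.png');s=cv2.imread('pics/s9.png')
cv2.imwrite('pics/c17.png',np.hstack([cv2.resize(w[190:370,190:370],(400,400)),cv2.resize(s[210:260,255:305],(400,400),interpolation=2)]))
```

```text
t 10.0
eef_pos [ 0.5336 -0.0309 -0.0122]
tool_rot [-0.000e+00  9.675e-01  2.530e-01 -1.000e-04]
contact_force [-0.1752 -0.6085 -0.537 ]
gripper_width 0.6911
w9 obs [202.5 212.5 362.5 351.5] [283.06610291 284.3593655 ] res [ 2.5 -1.9 -2.2  3.4 -0.4 -1.2]
[ 0.53241245 -0.03205435  0.04203552]
```

View pics/c17.png

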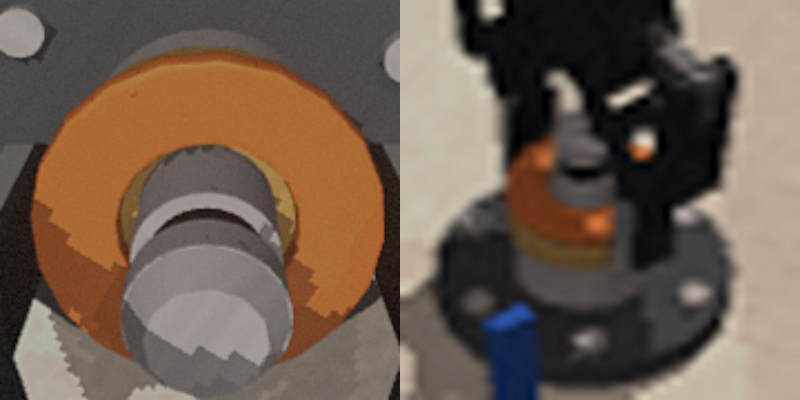

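jog_arm(dp=[[0,0,0.03],[0,0,0.06],[0,0,0.09],[0,0,0.09],[0,0,0.09]], angular=[[0,0,0],[0,0,0],[0,0,0],[0,0,0],[0,0,0]], claw=[50,50,50,50,50])

```text
t: 10.65
eef_pos: [0.5337, -0.0309, -0.0143]
tool_rot: [-0.0, 0.967, 0.253, -0.0]
contact_force: [0.4, -0.4, -0.0]
gripper_width: 0.691
```

jog_arm(dp=[[0,0,0],[0,0,0],[0,0,0],[0,0,0],[0,0,0]], angular=[[0,0,0],[0,0,0],[0,0,0],[0,0,0],[0,0,0]], claw=[70,85,85,85,85])

```text
t: 11.15
eef_pos: [0.5338, -0.0309, -0.0143]
tool_rot: [0.0, 0.967, 0.253, 0.0]
contact_force: [0.3, 0.2, 0.5]
gripper_width: 0.994
```

jog_arm(dp=[[0,0,-0.3],[0,0,-1],[0,0,-2.2],[0,0,-3.6],[0,0,-4.8]], angular=[[0,0,0],[0,0,0],[0,0,0],[0,0,0],[0,0,0]], claw=[85,85,85,85,85])

```text
t: 11.65
eef_pos: [0.5339, -0.0308, 0.1078]
tool_rot: [0.0, 0.967, 0.253, 0.0]
contact_force: [0.6, -0.5, -0.0]
gripper_width: 0.993
```

Run:
```python
from h import *
st();cap('wrist','w10');cap('side','s10')
w=cv2.imread('pics/w10.png');s=cv2.imread('pics/s10.png')
cv2.imwrite('pics/c18.png',np.hstack([w[:,90:490],cv2.resize(s[210:265,250:305],(400,420),interpolation=2)]))
go([.43,.2195,.10],Q(29.2))
```

```text
t 11.65
eef_pos [ 0.5339 -0.0308  0.1078]
tool_rot [1.000e-04 9.674e-01 2.531e-01 4.000e-04]
contact_force [ 0.5884 -0.4514 -0.0425]
gripper_width 0.9934
dp [  1.163 -10.821   0.376]
ang [ 0.049 -0.079  0.022]
```

View pics/c18.png

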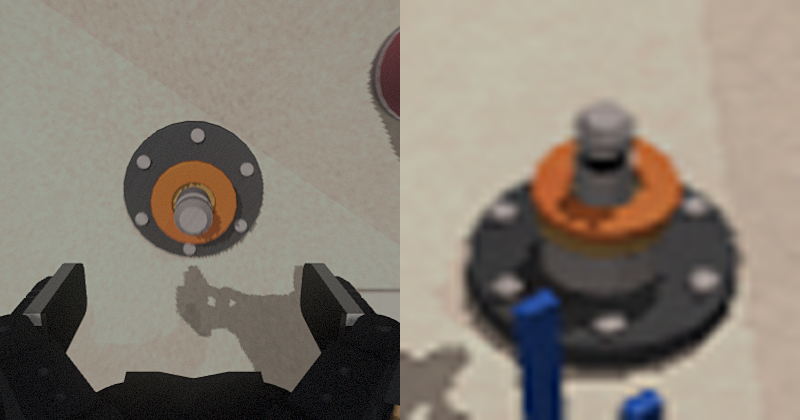

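jog_arm(dp=[[0.1,-1,0],[0.3,-2.8,0],[0.5,-4.7,0],[0.7,-6.6,0],[0.9,-8.4,0]], angular=[[0,0,0],[0,0,0],[0,0,0],[0,0,0],[0,0,0]], claw=[85,85,85,85,85])

```text
t: 12.25
eef_pos: [0.4492, 0.1647, 0.1055]
tool_rot: [0.0, 0.967, 0.253, -0.0]
contact_force: [0.2, -0.0, 0.2]
gripper_width: 0.993
```

jog_arm(dp=[[0.15,-1.2,0],[0.25,-2,0],[0.26,-2.42,0],[0.26,-2.42,0],[0.26,-2.42,0]], angular=[[0,0,0],[0,0,0],[0,0,0],[0,0,0],[0,0,0]], claw=[85,85,85,85,85])

```text
t: 12.75
eef_pos: [0.4269, 0.2179, 0.1054]
tool_rot: [0.0, 0.968, 0.252, -0.0]
contact_force: [0.0, -0.1, -0.3]
gripper_width: 0.997
```

Run:
```python
from h import *
st();cap('wrist','w11')
x=bbfit('w11',(12,110,40),(28,255,255),(200,140,170,150),.03,(-.004,.004),[.43,.22,.029]); print(x)
go([x[0],x[1],-.032],Q(29.2)); print(get_obs()['q'])
```

```text
t 12.75
eef_pos [0.4269 0.2179 0.1054]
tool_rot [ 4.000e-04  9.676e-01  2.525e-01 -2.000e-04]
contact_force [ 0.0209 -0.1166 -0.2528]
gripper_width 0.997
w11 obs [241.5 151.5 322.5 231.5] [281.9840591  191.86353033] res [ 0.   0.1 -0.   0.1  0.  -0.2]
[0.428238   0.21906995 0.02320519]
dp [ 0.072 -0.033  5.497]
ang [0.008 0.007 0.   ]
[-0.08181651  0.33018626 -0.61033026  2.06226861  0.25706831  0.82294831
 -1.90451757]
```

View pics/w11.png

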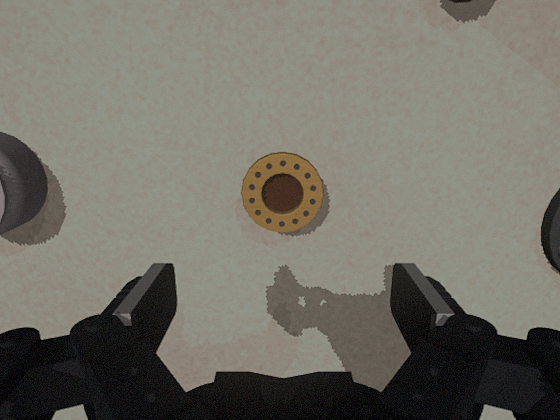

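jog_arm(dp=[[0.1,0,1],[0.1,0,2.4],[0.1,0,3.8],[0.1,0,4.9],[0.1,0,5.4]], angular=[[0,0,0],[0,0,0],[0,0,0],[0,0,0],[0,0,0]], claw=[85,85,85,85,85])

```text
t: 13.3
eef_pos: [0.428, 0.218, -0.0316]
tool_rot: [0.001, 0.968, 0.252, -0.002]
contact_force: [0.4, -1.0, 0.0]
gripper_width: 0.991
```

jog_arm(dp=[[0,0,0],[0,0,0],[0,0,0],[0,0,0],[0,0,0]], angular=[[0,0,0],[0,0,0],[0,0,0],[0,0,0],[0,0,0]], claw=[85,80,70,50,50], grip_force=40)

```text
t: 13.8
eef_pos: [0.43, 0.2207, -0.0274]
tool_rot: [0.0, 0.967, 0.253, 0.001]
contact_force: [-2.7, -1.8, 12.8]
gripper_width: 0.691
```

jog_arm(dp=[[0,0,0],[0,0,0],[0,0,0],[0,0,-0.3],[0,0,-0.8]], angular=[[0,0,0],[0,0,0],[0,0,0],[0,0,0],[0,0,0]], claw=[50,50,50,50,50], grip_force=40)

```text
t: 14.3
eef_pos: [0.4285, 0.2202, -0.0086]
tool_rot: [0.0, 0.967, 0.253, -0.0]
contact_force: [-0.4, -0.4, -0.4]
gripper_width: 0.68
```

jog_arm(dp=[[0,0,-0.8],[0,0,-1.6],[0,0,-2.4],[0,0,-2.8],[0,0,-2.8]], angular=[[0,0,0],[0,0,0],[0,0,0],[0,0,0],[0,0,0]], claw=[50,50,50,50,50], grip_force=40)

```text
t: 14.8
eef_pos: [0.4299, 0.2209, 0.0624]
tool_rot: [-0.0, 0.968, 0.253, 0.002]
contact_force: [0.5, -0.0, -1.5]
gripper_width: 0.686
```

Run:
```python
from h import *
st();cap('wrist','w12')
x=bbfit('w12',(12,110,40),(28,255,255),(190,200,190,170),.03,(-.004,.004),[.43,.22,.12]); print(x)
go([.534,-.031,.0575],Q(29.2))
```

```text
t 14.8
eef_pos [0.4299 0.2209 0.0624]
tool_rot [-2.000e-04  9.675e-01  2.528e-01  1.700e-03]
contact_force [ 0.4871 -0.0498 -1.5442]
gripper_width 0.6855
w12 obs [204.5 210.5 361.5 357.5] [283.14981253 284.27078738] res [ 0.2 -0.2 -0.1  0.  -0.1  0.2]
[0.42846593 0.21949271 0.11707429]
dp [-1.264 10.82   0.153]
ang [ 0.004 -0.017  0.018]
```

View pics/w12.png

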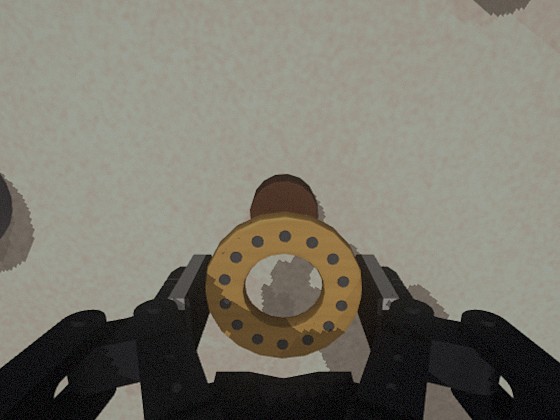

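jog_arm(dp=[[-0.1,0.9,0],[-0.3,2.6,0],[-0.5,4.4,0],[-0.7,6.2,0],[-0.9,8,0]], angular=[[0,0,0],[0,0,0],[0,0,0],[0,0,0],[0,0,0]], claw=[50,50,50,50,50])

```text
t: 15.35
eef_pos: [0.5067, 0.0331, 0.0596]
tool_rot: [-0.0, 0.967, 0.253, -0.001]
contact_force: [1.1, 0.5, -0.9]
gripper_width: 0.683
```

jog_arm(dp=[[-0.2,1.3,0],[-0.3,2.2,0],[-0.36,2.75,0],[-0.36,2.8,0],[-0.36,2.8,0]], angular=[[0,0,0],[0,0,0],[0,0,0],[0,0,0],[0,0,0]], claw=[50,50,50,50,50])

```text
t: 15.85
eef_pos: [0.5329, -0.0293, 0.0602]
tool_rot: [-0.0, 0.967, 0.253, -0.0]
contact_force: [0.4, 1.0, -1.6]
gripper_width: 0.683
```

jog_arm(dp=[[0,0,0.3],[0,0,0.7],[0,0,1],[0,0,1.1],[0,0,1.1]], angular=[[0,0,0],[0,0,0],[0,0,0],[0,0,0],[0,0,0]], claw=[50,50,50,50,50])

```text
t: 16.35
eef_pos: [0.5329, -0.0302, 0.0324]
tool_rot: [-0.0, 0.967, 0.253, -0.001]
contact_force: [0.3, -0.0, -0.9]
gripper_width: 0.688
```

Run:
```python
from h import *
st();cap('wrist','w13')
x=bbfit('w13',(12,110,40),(28,255,255),(190,205,190,170),.03,(-.004,.004),[.533,-.03,.085]); print(x)
w=cv2.imread('pics/w13.png'); cv2.imwrite('pics/c19.png',cv2.resize(w[190:370,190:370],(540,540)))
```

```text
t 16.35
eef_pos [ 0.5329 -0.0302  0.0324]
tool_rot [-2.000e-04  9.674e-01  2.533e-01 -7.000e-04]
contact_force [ 0.3274 -0.0343 -0.9253]
gripper_width 0.6883
w13 obs [204.5 204.5 361.5 357.5] [283.41800234 279.01149952] res [-1.3  0.6  1.5 -2.4 -0.3  1.6]
[ 0.53403675 -0.03022859  0.08907865]
```

View pics/c19.png

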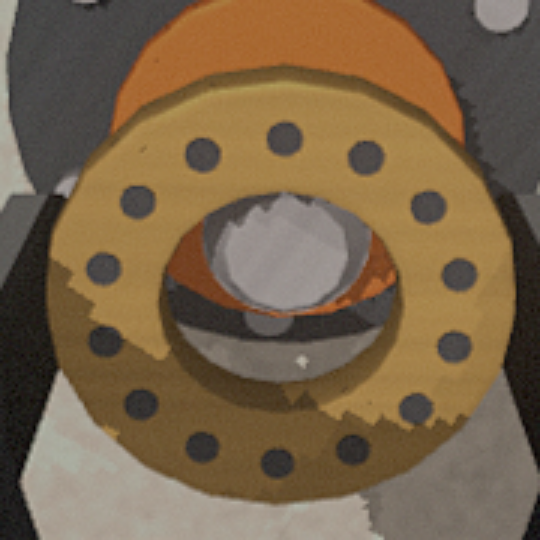

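Run:
```python
from h import *
f=ld('w13'); c=np.array([283.15,284.27])
s=least_squares(lambda p:hullc(proj(f,cyl(p,.03,(-.004,.004))))[0].tolist()-c,[.533,-.03,.087],x_scale=.01)
s2=least_squares(lambda p:hullc(proj(f,cyl([p[0],p[1],.0871],.03,(-.004,.004))))[0]-c,[.533,-.03],x_scale=.01);print(s2.x)
im=f['p'][255:305,255:315]; g=cv2.cvtColor(im,40); m=cv2.inRange(g,np.array((0,0,125)),np.array((179,60,255)))
k=max(cv2.findContours(m,0,1)[0],key=cv2.contourArea); e=cv2.fitEllipse(k); print(e)
print(onz(f,(190+283/3,190+253/3),.078), onz(f,(e[0][0]+255,e[0][1]+255),.078))
```

```text
[ 0.53176291 -0.03150482]
((29.60004234313965, 19.206527709960938), (35.201751708984375, 41.26787185668945), 87.0193862915039)
[ 0.53238591 -0.03171324  0.078     ] [ 0.53249139 -0.03178164  0.078     ]
```

jog_arm(dp=[[0.02,0.02,0.1],[0.02,0.02,0.4],[0.02,0.02,0.7],[0.02,0.02,1],[0.02,0.02,1.25]], angular=[[0,0,0],[0,0,0],[0,0,0],[0,0,0],[0,0,0]], claw=[50,50,50,50,50])

```text
t: 16.9
eef_pos: [0.5338, -0.0307, 0.0011]
tool_rot: [-0.0, 0.967, 0.253, -0.0]
contact_force: [-3.3, -1.1, 15.7]
gripper_width: 0.686
```

jog_arm(dp=[[0,0,0.05],[0,0,0.1],[0,0,0.14],[0,0,0.14],[0,0,0.14]], angular=[[0,0,0],[0,0,0],[0,0,0],[0,0,0],[0,0,0]], claw=[50,50,50,50,50])

```text
t: 17.4
eef_pos: [0.5345, -0.0307, 0.0001]
tool_rot: [0.001, 0.967, 0.253, 0.0]
contact_force: [-7.8, -1.0, 21.6]
gripper_width: 0.68
```

Run:
```python
from h import *
st();cap('wrist','w14');cap('side','s14')
w=cv2.imread('pics/w14.png');s=cv2.imread('pics/s14.png')
cv2.imwrite('pics/c20.png',np.hstack([cv2.resize(w[190:370,190:370],(400,400)),cv2.resize(s[210:260,255:305],(400,400),interpolation=2)]))
```

```text
t 17.4
eef_pos [ 5.345e-01 -3.070e-02  1.000e-04]
tool_rot [7.000e-04 9.675e-01 2.530e-01 1.000e-04]
contact_force [-7.7984 -0.9748 21.6178]
gripper_width 0.6802
```

View pics/c20.png

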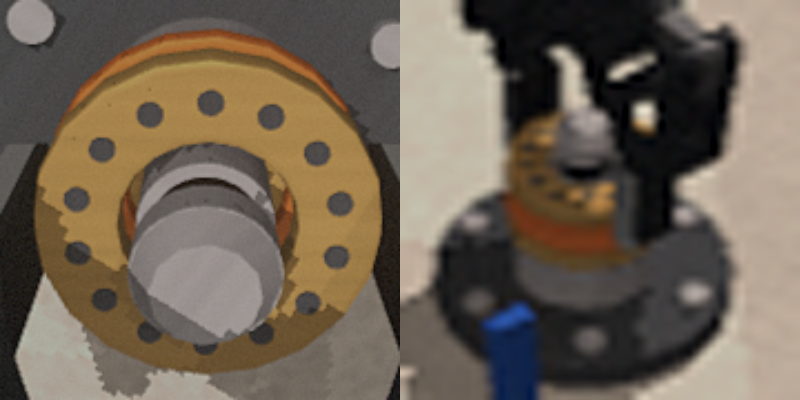

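jog_arm(dp=[[0,0,-0.1],[0,0,-0.15],[0,0,-0.15],[0,0,-0.15],[0,0,-0.15]], angular=[[0,0,0],[0,0,0],[0,0,0],[0,0,0],[0,0,0]], claw=[50,50,50,50,50])

```text
t: 18.0
eef_pos: [0.5341, -0.0306, 0.0018]
tool_rot: [-0.0, 0.967, 0.253, -0.0]
contact_force: [-0.4, 0.8, -1.1]
gripper_width: 0.685
```

jog_arm(dp=[[0,0,0],[0,0,0],[0,0,0],[0,0,0],[0,0,0]], angular=[[0,0,0],[0,0,0],[0,0,0],[0,0,0],[0,0,0]], claw=[60,65,75,85,85])

```text
t: 18.5
eef_pos: [0.5343, -0.0306, 0.0022]
tool_rot: [0.0, 0.967, 0.253, 0.0]
contact_force: [-0.4, 0.5, -0.1]
gripper_width: 0.995
```

jog_arm(dp=[[0,0,-0.3],[0,0,-1],[0,0,-2.2],[0,0,-3.4],[0,0,-4]], angular=[[0,0,0],[0,0,0],[0,0,0],[0,0,0],[0,0,0]], claw=[85,85,85,85,85])

```text
t: 19.0
eef_pos: [0.5356, -0.0305, 0.1051]
tool_rot: [0.001, 0.967, 0.253, 0.002]
contact_force: [0.4, 0.2, -0.5]
gripper_width: 0.996
```

Run:
```python
from h import *
st();cap('wrist','w15');cap('side','s15');cap('scene','f15')
w=cv2.imread('pics/w15.png');s=cv2.imread('pics/s15.png');f=cv2.imread('pics/f15.png')
cv2.imwrite('pics/c21.png',np.hstack([cv2.resize(w[120:270,200:350],(390,390)),cv2.resize(s[210:260,255:305],(390,390),interpolation=2)]))
go([.4957+.0012,-.258+.0012,.2],Q(29.2))
```

```text
t 19.0
eef_pos [ 0.5356 -0.0305  0.1051]
tool_rot [6.000e-04 9.675e-01 2.530e-01 1.800e-03]
contact_force [ 0.442   0.1931 -0.4976]
gripper_width 0.9957
dp [-5.735  7.146 -3.884]
ang [ 0.016 -0.017  0.018]
```

View pics/c21.png

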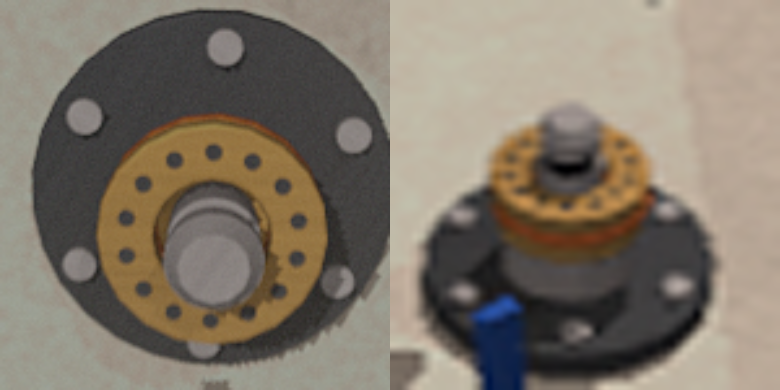

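Run:
```python
from h import *
x=bbfit('w15',(15,110,40),(28,255,255),(220,140,130,130),.03,(-.004,.004),[.533,-.031,.05]); print(x)
o=[]
for f,b in(('w15',(220,140,130,130)),('f15',(245,190,40,40))):
    c,a=blob(f,(15,110,40),(28,255,255),b); o.append((f,c)); print(c,a,hullc(proj(ld(f),cyl([.533,-.0315,.05],.03,(-.004,.004)))))
print(fitcyl(o,.03,(-.004,.004),[.533,-.03,.05]))
im=ld('w15'); 
for z in(.046,.05,.055): 
  p=proj(im,cyl([.533,-.0315,z],.03,(-.004,.004))); print(z,p.min(0),p.max(0))
f=cv2.imread('pics/f15.png'); cv2.imwrite('pics/c22.png',cv2.resize(f[185:245,230:295],None,fx=8,fy=8,interpolation=2))
```

```text
w15 obs [236.5 165.5 325.5 251.5] [281.15422558 208.69269977] res [ 0.4 -0.3 -0.3  0.4 -0.1 -0. ]
[ 0.53193807 -0.03156898  0.04805256]
[281.15728123 208.75652602] 6091 (array([281.72839561, 208.14670562]), 6109.040627104929)
[261.75265957 214.86170213] 376 (array([261.84642862, 214.36524187]), 369.2297072611982)
(array([ 0.53098291, -0.03221249,  0.04434698]), array([ 0.06823205, -0.00094062,  0.27375355, -0.02061717]))
0.046 [237.84689803 163.26768959] [325.60130627 249.43276235]
0.05 [237.1428902  164.25376779] [326.27297778 251.691109  ]
0.055 [236.23118963 165.53077038] [327.14274254 254.61218136]
```

View pics/c22.png

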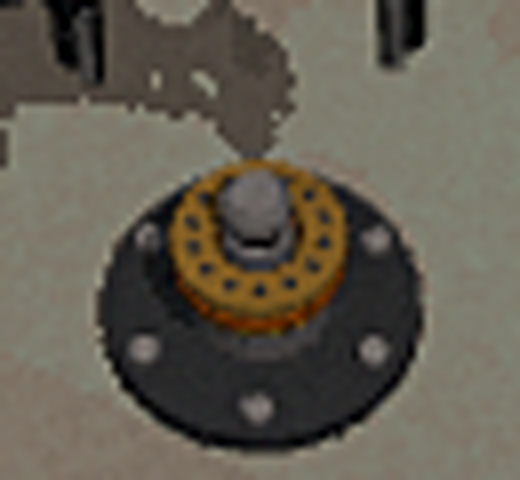

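jog_arm(dp=[[0,0.2,-0.8],[-0.9,1.1,-1.8],[-2,2.5,-2.4],[-3.2,4,-2.6],[-4.4,5.5,-2.6]], angular=[[0,0,0],[0,0,0],[0,0,0],[0,0,0],[0,0,0]], claw=[85,85,85,85,85])

```text
t: 19.65
eef_pos: [0.5049, -0.206, 0.1667]
tool_rot: [0.0, 0.967, 0.253, -0.0]
contact_force: [1.0, 0.0, -0.0]
gripper_width: 0.992
```

jog_arm(dp=[[-0.9,1.1,0],[-1.28,1.6,0],[-1.28,1.64,0],[-1.28,1.64,0],[-1.28,1.64,0]], angular=[[0,0,0],[0,0,0],[0,0,0],[0,0,0],[0,0,0]], claw=[85,85,85,85,85])

```text
t: 20.15
eef_pos: [0.4984, -0.2531, 0.1668]
tool_rot: [-0.001, 0.967, 0.255, 0.0]
contact_force: [0.5, 0.4, 0.6]
gripper_width: 0.993
```

Run:
```python
from h import *
st();cap('wrist','w16');cap('side','s16');cap('scene','f16')
w=cv2.imread('pics/w16.png');s=cv2.imread('pics/s16.png');f=cv2.imread('pics/f16.png')
cv2.imwrite('pics/c23.png',np.hstack([cv2.resize(s[200:320,225:325],(350,420),interpolation=2),cv2.resize(f[100:220,150:250],(350,420),interpolation=2)]))
```

```text
t 20.15
eef_pos [ 0.4984 -0.2531  0.1668]
tool_rot [-7.000e-04  9.670e-01  2.548e-01  1.000e-04]
contact_force [0.5256 0.4211 0.5548]
gripper_width 0.9929
```

View pics/w16.png

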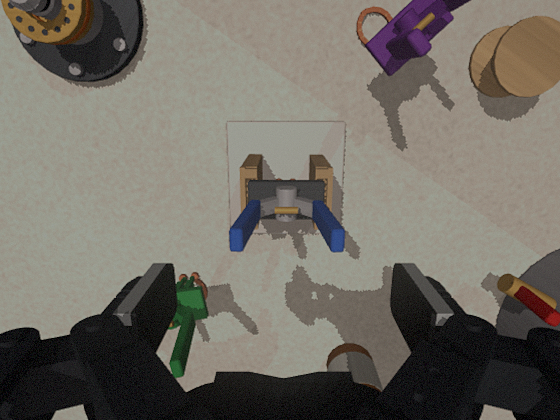

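View pics/c23.png

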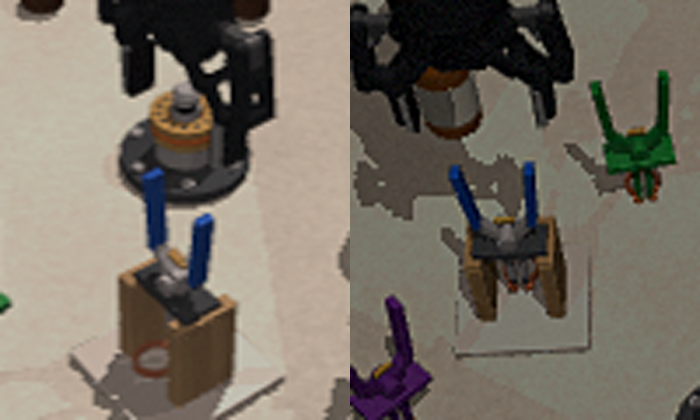

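Run:
```python
from h import *
w=ld('w16')
a=onz(w,(237,241),.167);b=onz(w,(337,241),.167); print(a,b,(a+b)/2,np.linalg.norm(a-b),np.degrees(np.arctan2(*(a-b)[1::-1])))
p=onz(w,(248,180),.083);q=onz(w,(327,180),.083); print('plate far edge',(p+q)/2-.015*np.array([.873,.488,0]),np.linalg.norm(p-q),np.degrees(np.arctan2(*(p-q)[1::-1])))
for u in((220.6,124.3),(239,121.4)):
    X=tri(['w16','f16'],[(180,367),u]); print('green',X,proj(w,X))
g=cv2.cvtColor(w['p'],40); 
print(tri(['w16','f16'],[(237,241),(150+(528-350)/3.5,100+168/3.5)]),tri(['w16','f16'],[(337,241),(150+(456-350)/3.5,100+171/3.5)]))
cv2.imwrite('pics/c24.png',cv2.resize(w['p'][140:260,215:360],None,fx=5,fy=5,interpolation=2))
c=(a+b)/2; go([c[0]+.0012,c[1]+.0012,.078],Q(29.2))
```

```text
[ 0.48245977 -0.23410176  0.167     ] [ 0.50907318 -0.28103239  0.167     ] [ 0.49576647 -0.25756708  0.167     ] 0.05395143631668961 119.55669494776683
plate far edge [ 0.49655442 -0.25818958  0.083     ] 0.05918485391301359 119.535675614463
green [ 0.36258729 -0.24599903  0.13404858] [[179.61252864 368.41969849]]
green [ 0.24926684 -0.26153263  0.02377187] [[176.25051589 378.3022427 ]]
[ 0.47963813 -0.23461217  0.16026819] [ 0.50668568 -0.28202736  0.16106838]
dp [-0.091  0.055  3.567]
ang [-0.003 -0.003  0.055]
```

View pics/c24.png

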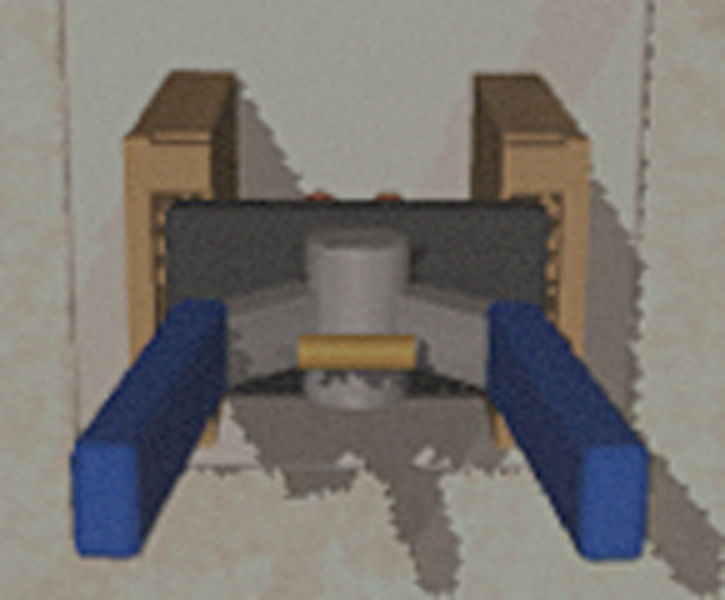

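jog_arm(dp=[[-0.09,0.05,0.3],[-0.09,0.05,1],[-0.09,0.05,2],[-0.09,0.05,2.8],[-0.09,0.05,3.3]], angular=[[0,0,0],[0,0,0],[0,0,0],[0,0,0],[0,0,0]], claw=[85,85,85,85,85])

```text
t: 20.8
eef_pos: [0.4953, -0.2575, 0.0828]
tool_rot: [-0.001, 0.967, 0.253, -0.001]
contact_force: [0.2, 0.2, 0.4]
gripper_width: 0.998
```

jog_arm(dp=[[0,0,0.15],[0,0,0.25],[0,0,0.25],[0,0,0.25],[0,0,0.25]], angular=[[0,0,0],[0,0,0],[0,0,0],[0,0,0],[0,0,0]], claw=[85,85,85,85,85])

```text
t: 21.3
eef_pos: [0.4969, -0.2583, 0.0792]
tool_rot: [0.0, 0.967, 0.253, 0.0]
contact_force: [-0.7, 0.0, -0.8]
gripper_width: 0.992
```

Run:
```python
from h import *
st();cap('wrist','w17');cap('side','s17');cap('scene','f17')
w=cv2.imread('pics/w17.png');s=cv2.imread('pics/s17.png');f=cv2.imread('pics/f17.png')
cv2.imwrite('pics/c25.png',np.hstack([w[:,80:480],cv2.resize(s[210:310,225:325],(390,420),interpolation=2)]))
```

```text
t 21.3
eef_pos [ 0.4969 -0.2583  0.0792]
tool_rot [4.000e-04 9.675e-01 2.530e-01 5.000e-04]
contact_force [-0.6719  0.0387 -0.7748]
gripper_width 0.9924
```

View pics/c25.png

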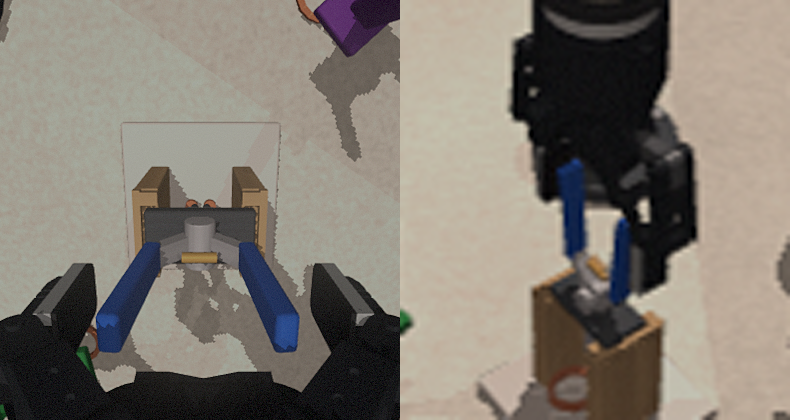

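jog_arm(dp=[[0.04,-0.05,0],[0.04,-0.05,0],[0.04,-0.05,0],[0.04,-0.05,0],[0.04,-0.05,0]], angular=[[0,0,0],[0,0,0],[0,0,0],[0,0,0],[0,0,0]], claw=[85,80,75,68,62], grip_force=30)

```text
t: 21.95
eef_pos: [0.4967, -0.2564, 0.0785]
tool_rot: [-0.0, 0.967, 0.253, 0.0]
contact_force: [-1.1, 1.0, 1.8]
gripper_width: 0.727
```

jog_arm(dp=[[0,0,0],[0,0,0],[0,0,0],[0,0,0],[0,0,0]], angular=[[0,0,0],[0,0,0],[0,0,0],[0,0,0],[0,0,0]], claw=[58,54,50,46,40], grip_force=30)

```text
t: 22.45
eef_pos: [0.4975, -0.2559, 0.0802]
tool_rot: [0.0, 0.967, 0.253, 0.001]
contact_force: [-3.8, 3.7, 14.5]
gripper_width: 0.547
```

jog_arm(dp=[[0,0,0],[0,0,0],[0,0,0],[0,0,0],[0,0,0]], angular=[[0,0,0],[0,0,0],[0,0,0],[0,0,0],[0,0,0]], claw=[40,40,40,40,40], grip_force=30)

```text
t: 22.95
eef_pos: [0.4975, -0.2559, 0.0802]
tool_rot: [0.0, 0.967, 0.253, 0.001]
contact_force: [-5.2, 3.6, 15.0]
gripper_width: 0.553
```

Run:
```python
from h import *
st();cap('wrist','w18');cap('side','s18');cap('scene','f18')
w=cv2.imread('pics/w18.png');s=cv2.imread('pics/s18.png');f=cv2.imread('pics/f18.png')
cv2.imwrite('pics/c26.png',np.hstack([w[:,80:480],cv2.resize(s[210:310,225:325],(390,420),interpolation=2)]))
```

```text
t 22.95
eef_pos [ 0.4975 -0.2559  0.0802]
tool_rot [3.000e-04 9.674e-01 2.532e-01 5.000e-04]
contact_force [-5.1605  3.5773 14.961 ]
gripper_width 0.5532
```

View pics/c26.png

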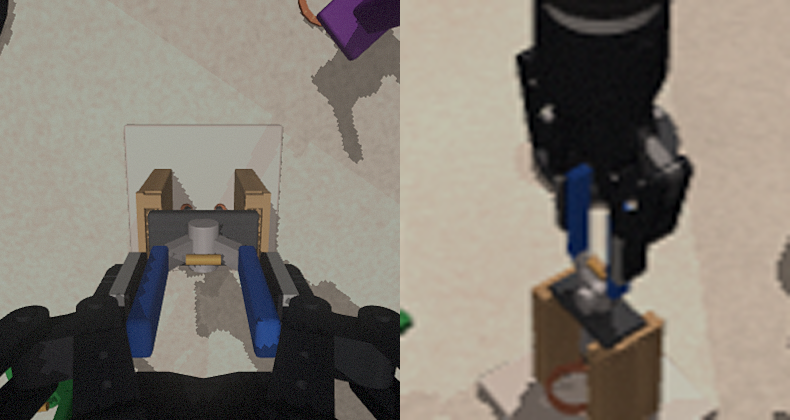

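jog_arm(dp=[[0,0,-0.1],[0,0,-0.2],[0,0,-0.4],[0,0,-0.6],[0,0,-0.8]], angular=[[0,0,0],[0,0,0],[0,0,0],[0,0,0],[0,0,0]], claw=[40,40,40,40,40], grip_force=35)

```text
t: 23.6
eef_pos: [0.4966, -0.2565, 0.0987]
tool_rot: [-0.0, 0.967, 0.253, -0.0]
contact_force: [0.4, -0.2, -2.6]
gripper_width: 0.546
```

jog_arm(dp=[[0,0,-0.4],[0,0,-1],[0,0,-1.7],[0,0,-2.3],[0,0,-2.6]], angular=[[0,0,0],[0,0,0],[0,0,0],[0,0,0],[0,0,0]], claw=[40,40,40,40,40], grip_force=35)

```text
t: 24.1
eef_pos: [0.4977, -0.2568, 0.1658]
tool_rot: [0.001, 0.967, 0.253, 0.001]
contact_force: [1.0, 0.2, -2.3]
gripper_width: 0.548
```

Run:
```python
from h import *
st();cap('wrist','w19');cap('side','s19');cap('scene','f19')
w=cv2.imread('pics/w19.png');s=cv2.imread('pics/s19.png');f=cv2.imread('pics/f19.png')
cv2.imwrite('pics/c27.png',np.hstack([cv2.resize(f[110:220,145:255],(390,420),interpolation=2),cv2.resize(s[190:310,215:335],(400,420),interpolation=2)]))
```

```text
t 24.1
eef_pos [ 0.4977 -0.2568  0.1658]
tool_rot [0.001  0.9675 0.253  0.0011]
contact_force [ 1.0282  0.1917 -2.2755]
gripper_width 0.5482
```

View pics/c27.png

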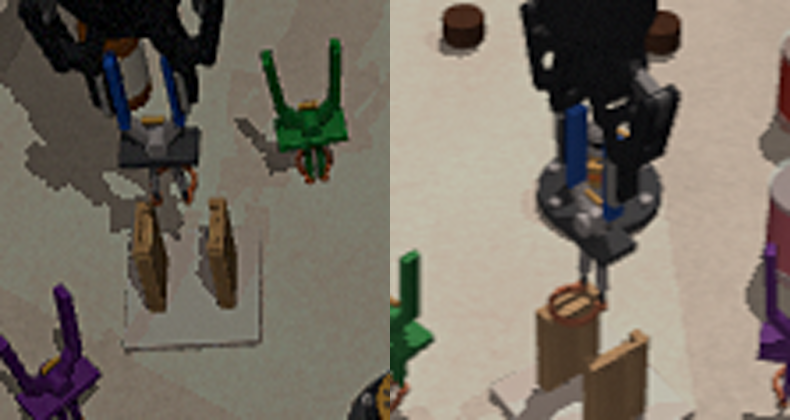

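View pics/w19.png

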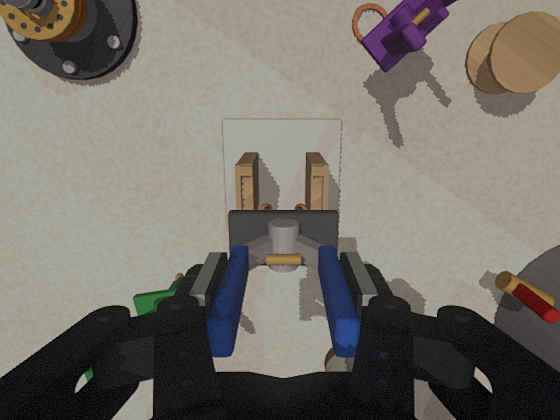

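jog_arm(dp=[[0.5,-0.6,0],[1.6,-1.8,0],[2.8,-3.1,0],[3.9,-4.4,0],[4.9,-5.5,0]], angular=[[0,0,0],[0,0,0],[0,0,0],[0,0,0],[0,0,0]], claw=[40,40,40,40,40], grip_force=35)

```text
t: 24.75
eef_pos: [0.5356, -0.0742, 0.1626]
tool_rot: [-0.0, 0.967, 0.254, -0.001]
contact_force: [-1.0, -0.9, -1.6]
gripper_width: 0.547
```

jog_arm(dp=[[0.8,-0.9,0],[1.3,-1.5,0],[1.49,-1.69,0],[1.49,-1.69,0],[1.49,-1.69,0]], angular=[[0,0,0],[0,0,0],[0,0,0],[0,0,0],[0,0,0]], claw=[40,40,40,40,40], grip_force=35)

```text
t: 25.25
eef_pos: [0.5475, -0.0232, 0.1629]
tool_rot: [0.0, 0.968, 0.252, -0.001]
contact_force: [-0.3, -0.2, -2.5]
gripper_width: 0.55
```

Run:
```python
from h import *
st();cap('wrist','w20');cap('side','s20');cap('scene','f20')
w=cv2.imread('pics/w20.png');s=cv2.imread('pics/s20.png');f=cv2.imread('pics/f20.png')
cv2.imwrite('pics/c28.png',np.hstack([cv2.resize(f[150:250,215:315],(390,390),interpolation=2),cv2.resize(s[160:260,225:325],(390,390),interpolation=2)]))
```

```text
t 25.25
eef_pos [ 0.5475 -0.0232  0.1629]
tool_rot [ 3.000e-04  9.677e-01  2.522e-01 -6.000e-04]
contact_force [-0.2514 -0.1898 -2.5363]
gripper_width 0.5505
```

View pics/c28.png

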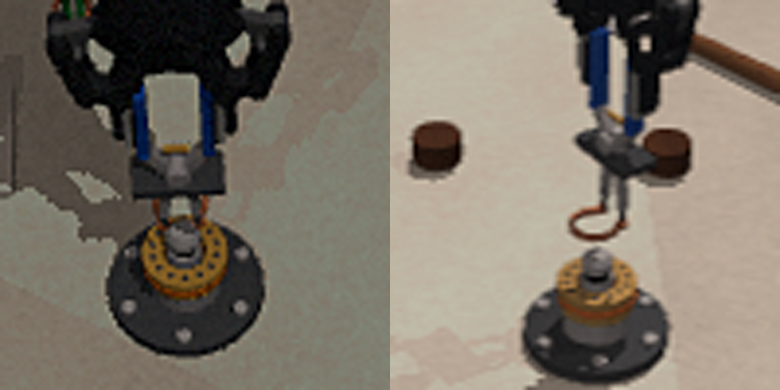

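View pics/w20.png

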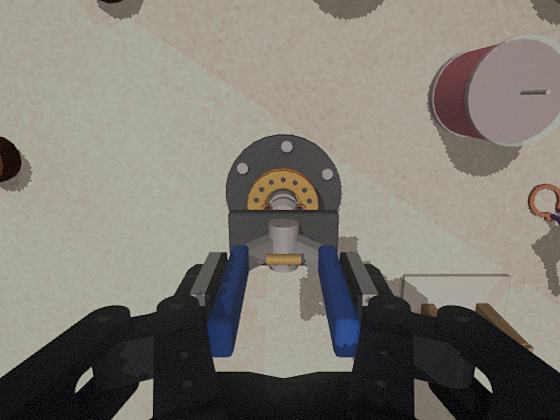

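Run:
```python
from h import *
s=cv2.imread('pics/s20.png');f=cv2.imread('pics/f20.png')
cv2.imwrite('pics/c29.png',np.hstack([cv2.resize(f[195:230,240:280],None,fx=10,fy=10,interpolation=2),cv2.resize(s[205:240,260:300],None,fx=10,fy=10,interpolation=2)]))
st()
for n in('s20','f20'):
    d=ld(n); p=proj(d,cyl([.533,-.0316,.1055],.018,(-.002,.002))); q=proj(d,[[.533,-.0316,.078],[.533,-.0316,.0730]]); print(n,p.min(0),p.max(0),hullc(p)[0],q)
```

```text
t 25.4
eef_pos [ 0.5477 -0.0232  0.1632]
tool_rot [ 3.000e-04  9.678e-01  2.519e-01 -3.000e-04]
contact_force [-0.2936 -0.1129 -1.4361]
gripper_width 0.5484
s20 [270.83437255 212.09594964] [283.79123605 220.9404848 ] [277.30759367 216.51496507] [[277.20418513 224.31986306]
 [277.18548528 225.72554317]]
f20 [253.99029128 196.31401883] [268.09021985 208.78478445] [261.04905996 202.54416572] [[261.43770967 208.44214543]
 [261.50647964 209.49631637]]
```

View pics/c29.png

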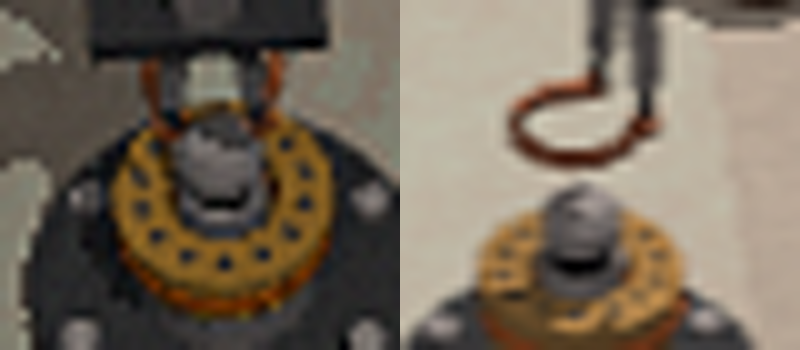

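Run:
```python
from h import *
w=cv2.imread('pics/w20.png'); cv2.imwrite('pics/c30.png',cv2.resize(w[180:240,215:355],None,fx=5.5,fy=5.5,interpolation=2))
```

```text
(no output)
```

View pics/c30.png

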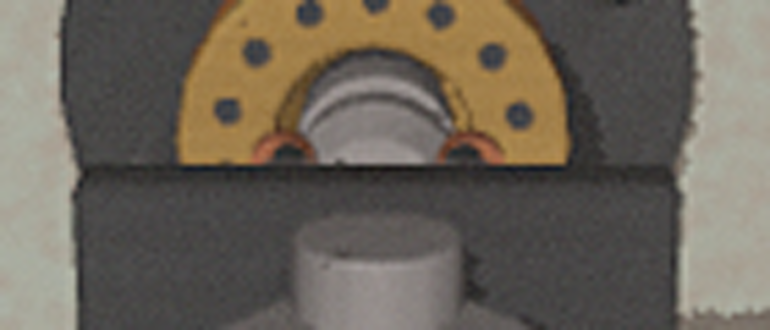

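Run:
```python
from h import *
w=ld('w20'); d=get_obs(); print(d['eef_pos'])
for z in(.158,.162,.166,.170):
    a=onz(w,(229,212.7),z);b=onz(w,(339,212.7),z); m=(a+b)/2; print(z,np.linalg.norm(a-b), 'ring',m-.032*np.array([.873,.488,0]))
# axle side via brass plate top (r=30) in w20: taper bottom etc
a=onz(w,(215+300/5.5,0),.066)
# groove lower lip: far (front) edge of plate top
print('plate front edge', onz(w,(283.5,169.5),.054))
W=w['p'][150:212,230:340]; cv2.imwrite('pics/c31.png',cv2.resize(W,None,fx=7,fy=7,interpolation=2))
```

```text
[ 0.54768844 -0.02324283  0.16322125]
0.158 0.05960456955364126 ring [ 0.52867496 -0.03481323  0.158     ]
0.162 0.05834033909147882 ring [ 0.52977081 -0.0341924   0.162     ]
0.166 0.05707610862931639 ring [ 0.53086666 -0.03357157  0.166     ]
0.17 0.05581187816715395 ring [ 0.5319625  -0.03295074  0.17      ]
plate front edge [ 0.56002719 -0.01701081  0.054     ]
```

View pics/c31.png

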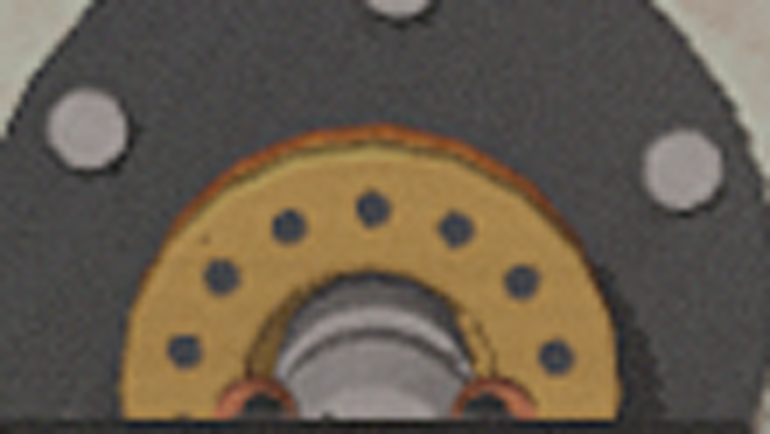

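jog_arm(dp=[[0.1,-0.02,0],[0.1,-0.02,0.2],[0.1,-0.02,0.45],[0.1,-0.02,0.65],[0.1,-0.02,0.7]], angular=[[0,0,0],[0,0,0],[0,0,0],[0,0,0],[0,0,0]], claw=[40,40,40,40,40], grip_force=35)

```text
t: 25.9
eef_pos: [0.5492, -0.0199, 0.1449]
tool_rot: [-0.0, 0.967, 0.253, -0.001]
contact_force: [-0.5, 0.9, -2.2]
gripper_width: 0.544
```

Run:
```python
from h import *
st();cap('side','s21');cap('wrist','w21');cap('scene','f21')
s=cv2.imread('pics/s21.png');f=cv2.imread('pics/f21.png')
cv2.imwrite('pics/c32.png',np.hstack([cv2.resize(f[195:225,243:278],None,fx=11,fy=11,interpolation=2),cv2.resize(s[208:238,260:295],None,fx=11,fy=11,interpolation=2)]))
for n in('s21','f21'):
    d=ld(n); p=proj(d,cyl([.533,-.0316,.088],.018,(-.002,.002))); print(n,p.min(0),p.max(0),proj(d,[.533,-.0316,.078]))
```

```text
t 25.9
eef_pos [ 0.5492 -0.0199  0.1449]
tool_rot [-2.000e-04  9.674e-01  2.531e-01 -8.000e-04]
contact_force [-0.4632  0.857  -2.2179]
gripper_width 0.5443
s21 [270.82189923 217.09740054] [283.66989935 225.98084016] [[277.20418513 224.31986306]]
f21 [254.33141407 200.17519168] [268.24663689 212.53815495] [[261.43770967 208.44214543]]
```

View pics/c32.png

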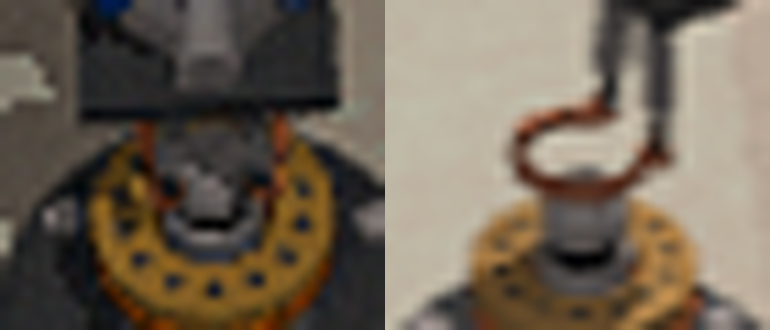

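View pics/w21.png

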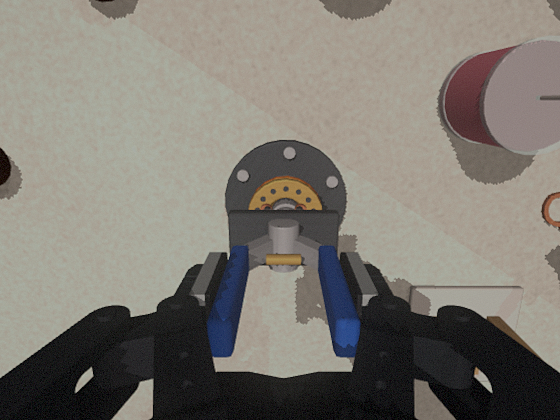

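jog_arm(dp=[[0,0,0.1],[0,0,0.2],[0,0,0.3],[0,0,0.4],[0,0,0.4]], angular=[[0,0,0],[0,0,0],[0,0,0],[0,0,0],[0,0,0]], claw=[40,40,40,40,40], grip_force=35)

```text
t: 26.55
eef_pos: [0.5496, -0.0199, 0.1355]
tool_rot: [-0.0, 0.967, 0.253, -0.0]
contact_force: [-0.2, 0.2, -2.1]
gripper_width: 0.546
```

Run:
```python
from h import *
st();cap('side','s22');cap('wrist','w22');cap('scene','f22')
s=cv2.imread('pics/s22.png');f=cv2.imread('pics/f22.png');w=cv2.imread('pics/w22.png')
cv2.imwrite('pics/c33.png',np.hstack([cv2.resize(f[195:225,243:278],None,fx=11,fy=11,interpolation=2),cv2.resize(s[208:238,260:295],None,fx=11,fy=11,interpolation=2)]))
cv2.imwrite('pics/c34.png',cv2.resize(w[160:220,230:340],None,fx=7,fy=7,interpolation=2))
for n in('s22','f22'):
    d=ld(n); p=proj(d,cyl([.533,-.0316,.077],.018,(-.002,.002))); print(n,p.min(0),p.max(0))
```

```text
t 26.55
eef_pos [ 0.5496 -0.0199  0.1355]
tool_rot [-1.000e-04  9.675e-01  2.530e-01 -3.000e-04]
contact_force [-0.1929  0.1937 -2.0694]
gripper_width 0.5465
s22 [270.81416534 220.19891727] [283.59466844 229.10551748]
f22 [254.54130991 202.55146254] [268.34288858 214.84737204]
```

View pics/c33.png

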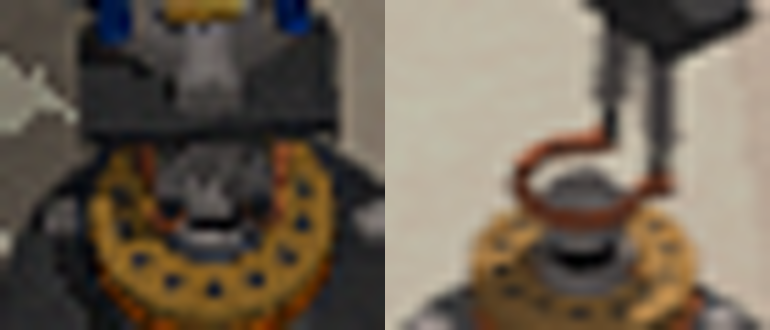

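View pics/c34.png

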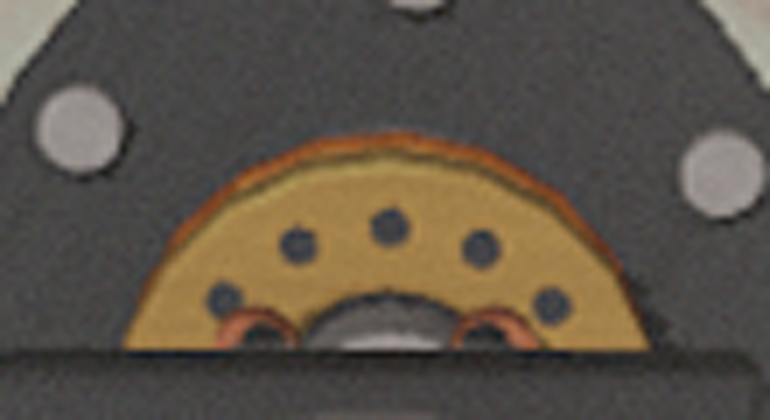

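```bash
cat > ax.py <<'E'
from h import *
import sys
def axis(n,rows=208):
    d=ld(n); g=cv2.cvtColor(d['p'],cv2.COLOR_BGR2GRAY); g=cv2.GaussianBlur(g,(5,5),0).astype(float)
    def g2(c):
        return None
    c=np.array([.533,-.0316])
    for it in range(6):
        pts=[];th=[]
        for t in np.radians(np.arange(0,360,3)):
            dirv=np.array([np.cos(t),np.sin(t)])
            rr=np.arange(.047,.066,.00025)
            uv=proj(d,np.c_[c+rr[:,None]*dirv,np.full(len(rr),.012)])
            if uv[:,1].max()>rows or uv.min()<1: continue
            v=cv2.remap(g.astype(np.float32),uv[:,0].astype(np.float32)[None],uv[:,1].astype(np.float32)[None],1)[0]
            dv=np.gradient(v); i=dv.argmax()
            if dv[i]>1.0 and 3<i<len(rr)-3: pts.append(c+rr[i]*dirv); th.append(t)
        pts=np.array(pts)
        s=least_squares(lambda p:np.hypot(*(pts-p[:2]).T)-p[2],[*c,.055],loss='soft_l1',f_scale=.0005); c=s.x[:2]
    print(n,len(pts),s.x,np.round(np.median(abs(s.fun)),5)); return c
if __name__=='__main__':
    for n in sys.argv[1:]: axis(n)
E
python3 ax.py w22 w21 w20 w15 w10 w1
python3 - <<'E'
from h import *
for n,l,r in(('w22',(230+262/7,160+337/7),(230+490/7,160+337/7)),):
    d=ld(n); print(onz(d,l,.079),onz(d,r,.079),(onz(d,l,.079)+onz(d,r,.079))/2)
E
```

```text
w22 62 [ 0.53377888 -0.03101927  0.05455411] 0.0002
w21 64 [ 0.53368189 -0.03112402  0.05462033] 0.00016
w20 69 [ 0.53363806 -0.03134142  0.05467738] 0.0002
w15 66 [ 0.53304813 -0.03156     0.05489939] 0.00013
w10 68 [ 0.5329138  -0.03169526  0.055078  ] 0.00014
w1 99 [ 0.53120607 -0.03343482  0.05569527] 0.00102
[ 0.54196646 -0.01232175  0.079     ] [ 0.55294426 -0.03186721  0.079     ] [ 0.54745536 -0.02209448  0.079     ]
```

jog_arm(dp=[[0,0.02,0],[0,0.02,0.1],[0,0.02,0.2],[0,0.02,0.3],[0,0.02,0.3]], angular=[[0,0,0],[0,0,0],[0,0,0],[0,0,0],[0,0,0]], claw=[40,40,40,40,40], grip_force=35)

```text
t: 27.2
eef_pos: [0.5497, -0.0203, 0.1279]
tool_rot: [-0.0, 0.967, 0.253, -0.0]
contact_force: [-0.9, -0.1, -1.3]
gripper_width: 0.546
```

Run:
```python
from h import *
st();cap('side','s23');cap('wrist','w23');cap('scene','f23')
s=cv2.imread('pics/s23.png');f=cv2.imread('pics/f23.png');w=cv2.imread('pics/w23.png')
cv2.imwrite('pics/c35.png',np.hstack([cv2.resize(f[195:225,243:278],None,fx=11,fy=11,interpolation=2),cv2.resize(s[208:238,260:295],None,fx=11,fy=11,interpolation=2)]))
cv2.imwrite('pics/c36.png',cv2.resize(w[160:220,230:340],None,fx=7,fy=7,interpolation=2))
for n in('s23','f23'):
    d=ld(n); p=proj(d,cyl([.533,-.0316,.070],.018,(-.002,.002))); print(n,p.min(0),p.max(0))
from ax import axis
axis('w23')
```

```text
t 27.2
eef_pos [ 0.5497 -0.0203  0.1279]
tool_rot [-1.000e-04  9.675e-01  2.530e-01 -4.000e-04]
contact_force [-0.8848 -0.051  -1.2756]
gripper_width 0.546
s23 [270.80928584 222.15591126] [283.54720432 231.07674537]
f23 [254.67310918 204.04376554] [268.40333032 216.29728898]
w23 61 [ 0.53385301 -0.03107894  0.05453548] 0.00017
```

View pics/c35.png

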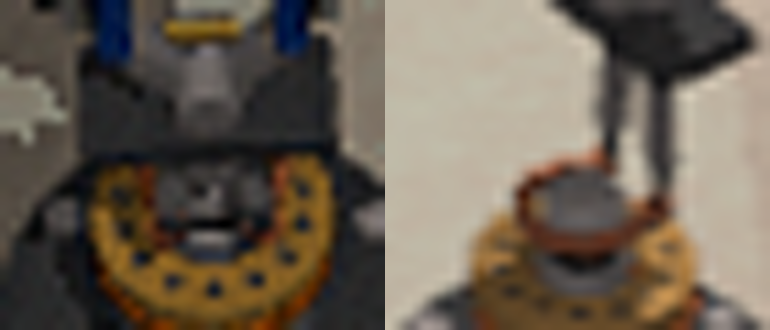

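View pics/c36.png

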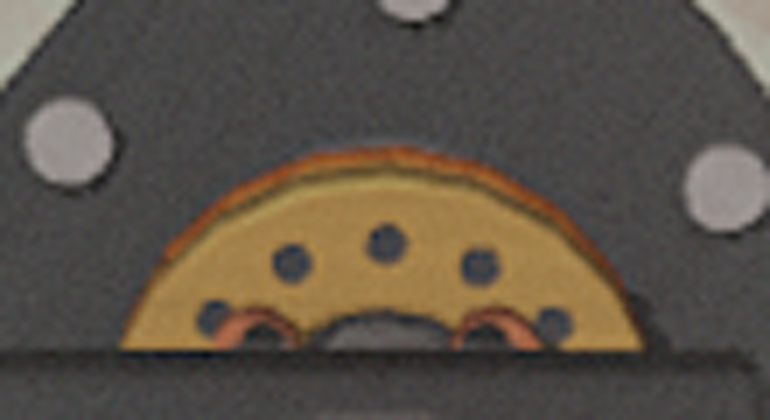

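jog_arm(dp=[[0,0.02,0.05],[0,0.02,0.15],[0,0.02,0.25],[0,0.02,0.34],[0,0.02,0.34]], angular=[[0,0,0],[0,0,0],[0,0,0],[0,0,0],[0,0,0]], claw=[40,40,40,40,40], grip_force=35)

```text
t: 27.85
eef_pos: [0.55, -0.0207, 0.1194]
tool_rot: [-0.0, 0.967, 0.253, -0.0]
contact_force: [-0.1, 0.0, -2.0]
gripper_width: 0.547
```

jog_arm(dp=[[0,0,0],[0,0,0],[0,0,0],[0,0,0],[0,0,0]], angular=[[0,0,0],[0,0,0],[0,0,0],[0,0,0],[0,0,0]], claw=[40,40,40,40,40], grip_force=35)

```text
t: 28.35
eef_pos: [0.5504, -0.0207, 0.12]
tool_rot: [0.0, 0.967, 0.253, 0.0]
contact_force: [-0.4, -0.5, -1.8]
gripper_width: 0.547
```

Run:
```python
from h import *
st();cap('side','s24');cap('wrist','w24');cap('scene','f24')
s=cv2.imread('pics/s24.png');f=cv2.imread('pics/f24.png');w=cv2.imread('pics/w24.png')
cv2.imwrite('pics/c37.png',np.hstack([cv2.resize(f[195:225,243:278],None,fx=11,fy=11,interpolation=2),cv2.resize(s[208:238,260:295],None,fx=11,fy=11,interpolation=2)]))
cv2.imwrite('pics/c38.png',np.hstack([cv2.resize(w[160:220,230:340],(400,220)),cv2.resize(s[160:240,240:320],(400,400))[90:310]]))
for z in (.058,.062,.066):
  for n in('s24','f24'):
    d=ld(n); p=proj(d,cyl([.533,-.0316,z],.018,(-.002,.002))); print(z,n,p.min(0),p.max(0),(p.max(0)-([260,208] if n=='s24' else [243,195]))*11)
```

```text
t 28.35
eef_pos [ 0.5504 -0.0207  0.12  ]
tool_rot [0.     0.9675 0.253  0.    ]
contact_force [-0.3739 -0.5121 -1.7832]
gripper_width 0.5469
0.058 s24 [270.80099604 225.48096551] [283.46656879 234.42530999] [258.13225669 290.67840991]
0.058 f24 [254.89591668 206.5668257 ] [268.50551218 218.74820191] [280.56063396 261.23022099]
0.062 s24 [270.80374885 224.37676614] [283.49334536 233.31339727] [258.42679895 278.44736993]
0.062 f24 [254.82208256 205.73068854] [268.47165042 217.93604164] [280.18815459 252.29645807]
0.066 s24 [270.80651209 223.26842252] [283.52022368 232.19721726] [258.72246043 266.16938988]
0.066 f24 [254.74781467 204.88968271] [268.43759038 217.11908487] [279.81349419 243.3099336 ]
```

View pics/c37.png

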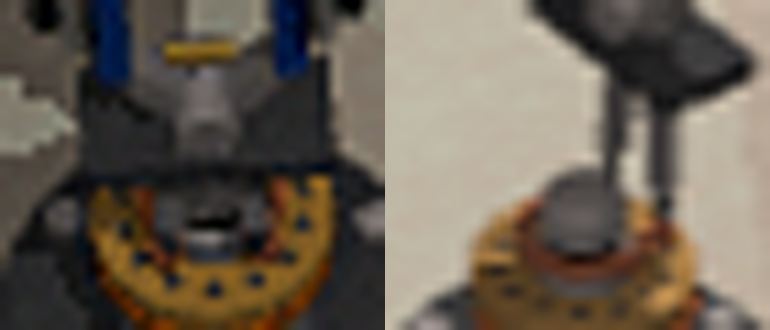

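View pics/c38.png

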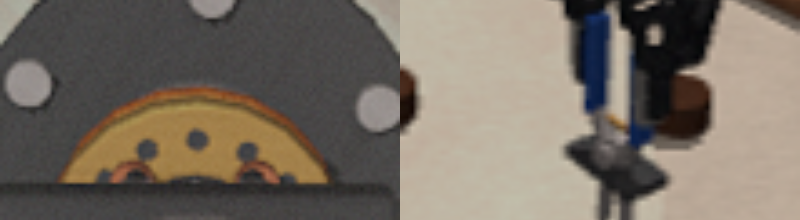

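Run:
```python
from h import *
st(); print(hand_in())
```

```text
t 28.5
eef_pos [ 0.5504 -0.0207  0.12  ]
tool_rot [0.     0.9675 0.253  0.    ]
contact_force [-0.0042  0.6007 -1.1929]
gripper_width 0.546
the job is handed in; nothing more can be done
None
```

I rebuilt the filter and handed the job in at 28.5 s, with the arm still holding the pliers upright and squeezed at 35 N.

- **Stack:** The orange separator lies flat on the lower plate, and the loose brass plate is on top of it. My last fit put the plate's mid-height at 48 mm, against 50 mm expected. I let the plate drop the last few millimetres down the axle, because the fingertips were catching on the separator's rim and the force reached about 22 N.
- **Pliers:** The gripper opening read about 47 mm, against the 48 mm squeezed width. It read about 1 mm under on the separator and plate as well, so I take the handles to be at their stop.
- **Ring:** It went over the axle with no contact force beyond the pliers' weight. Its mid-plane is at about 62 to 63 mm, against 62 mm, and it is centred within about 1 mm.

**Disagreements:**
- The fingertips sat about 40 mm higher than the reported tool position implied. My first grasp on the separator closed on air, so I corrected the height from the pictures after that.
- Position estimates from the different cameras varied by 1 to 2 mm. I centred the parts by comparing them within the same picture.

I did not do a separate check of the other things on the table at the end; I saw no contact with them during the moves.

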